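# Dispense two dishwashing tablets into the basin

### The job

Get the wash-up ready: stand aside, upright on the board, the glass tumbler that is in the way in front of the tablet dispenser, slide the enamel basin in under the dispenser's outlet, and dispense exactly two tablets into it by swinging the sprung feed lever fully to its stop and letting it spring back home each time. No tumbler may be tipped over, the basin must stay flat on the board, and the other things must stay where they are.

Things in the scene. Friction and masses are not known exactly. Their poses are not given: they have to be found in the camera images.
- dispenser: Bolted-down steel tablet dispenser. Origin on the board under the axis of its upright 44 mm square magazine (open top at z 175 mm, four tablets); tablets come out at -x. Deck (top z 90, 4 mm thick) x -38 to 70, y -85 to 42 mm; below it only a column and a foot 8 mm high, x 15 to 135, y -75 to 75 mm, so the 60 mm high basin fits under the overhang.
- magazine (a point): Point on the deck top (z = 90 mm) on the magazine's axis; the lowest tablet sits here. Axes as the dispenser's.
- outlet (a point): Point at deck height 70 mm in front (-x) of the magazine's axis, 32 mm beyond the deck's front edge. Tablets drop off the edge about here, 85 mm down, and land within about 40 mm of the point below it.
- feed_lever (a joint): Lever angle: 0 home, 0.85 rad at its stop, growing anticlockwise from above about an upright pin. A spring pulls it home (2.5 N at the post at home, 6 N at the stop); let go, it returns by itself in about 0.7 s. One full swing (over 0.80) pushes the lowest tablet off the deck; as the lever goes home the stack drops by one.
- lever_pivot (a point): The lever's pin on the deck, 29 mm in front (-x) and 64 mm to the right (-y) of the magazine's axis, z = 90 mm.
- lever_post (a point): Centre of the top (z 185 mm) of the lever's upright black post, 16 mm diameter, z 108 to 185, at the end of its arm, 130 mm from the pin (arm 16 mm wide, z 108 to 116). At home at dispenser x -104, y -170 mm; pushed away from the robot it swings to the stop at x 2, y -190 mm. Moves with the lever.
- basin: Round enamel basin, loose, about 0.4 kg: outer radius 78 mm at the foot, 95 mm at the rim, 60 mm high, 4 mm wall, floor 5 mm. Origin at the centre of its underside, z up. Starts empty, to the left (+y) of the dispenser.
- basin_floor (a point): Centre of the basin's inner floor, 5 mm above its underside.
- tumbler_a: Clear glass tumbler, 95 mm high, 52 mm diameter at the foot, 62 mm at the rim, 160 g, open at the top. Origin at the centre of its underside. One of the two stands in front of the outlet, where the basin has to go; which one varies.
- tumbler_b: The other glass tumbler, alike; one of the two stands off to the right.
- tablet1: Lowest tablet of the stack: white pressed disc, 36 mm diameter, 16 mm thick, 22 g. Origin at the centre of its underside.
- tablet2: Second tablet from below, alike.
- tablet3: Third tablet, alike; must stay in the dispenser.
- tablet4: Top tablet, alike; must stay in the dispenser.
- spatula: Wooden spatula lying flat near the robot on the right, 280 mm long along its x, 65 mm wide and 20 mm high; origin under its middle. To be left alone.
- fork: Steel fork lying flat at the far right, 190 mm long along its x (-100 to +90 mm from the origin), 22 mm wide, 4 mm thick. To be left alone.
- jar: Closed glass jar, 72 mm diameter, 100 mm high, behind the dispenser on the left; origin at the centre of its underside. To be left alone.
- scourer: Scouring block 100 x 65 x 28 mm behind the dispenser on the right; origin at the centre of its underside. To be left alone. The fixed steel-rod dish rack with the upright cutting board (234 mm high) stands farther left at the back.
Not all that is in view belongs to the job. What is shaped like the tumbler_a but black or orange is not meant.

How it is judged:
By the outcome, as a careful person would: the job done as asked, in the order asked, and still so for the second after the job is handed in, with the robot touching nothing.
It also fails if it takes over 72 s, if anything falls off the work surface, if the arm or the gripper's body presses on something with over 40 N, if the wrist force passes 120 N, or if a joint passes its speed limit or range.

### The arm

A 6-joint arm with a two-finger parallel gripper is mounted at the origin on the work surface. World frame = base frame: x ahead of the robot, y to its left, z up, the work surface at z = 0. Lengths are in m, angles in degrees, forces in N, time in s.
With the tool pointing down it reaches from about 0.325 to 0.85 m from the base axis. Payload 4.4 kg.
Tool frame: the origin (TCP) lies on the centre line of the jaws, within the pads' length; the fingertips stand 11 mm ahead of it and the grasp point (between the pads) lies 8 mm behind it; z points along the fingers, x is the direction in which the jaws open and shut, and the axes are right-handed (so a half turn about z gives the same grasp; the last joint's range is limited). The gripper opens to 94 mm and grips with 3 to 60 N. Pads are 16 mm wide; open, the fingers measure 119 mm over their backs; the gripper's body (75 mm by 177 mm) begins 78 mm behind the grasp point.
Start: joints at [65.46, 11.837, 88.321, -0, 79.842, -8.623], TCP at [0.158, 0.553, 0.216] pointing down, gripper open.
Joint ranges: [-156.59, 156.59], [-49.26, 127.26], [12.9, 141.05], [-63.56, 243.56], [4.71, 150.69], [-161.64, 161.64]. Speed limits (degrees/s): [159.86, 159.86, 180, 180, 180, 180].

### API

Orientations are given as a 3x3 rotation matrix whose columns are the frame's x, y, z axes.
In Python, from bench import manip gives the robot as it stands.
- The arm moves only by the tool carry_out, never from a script. Its argument "commands" is a list of rows, each an object of numbers: "tx", "ty", "tz": the shift along the tool's x, y, z in m; "wx", "wy", "wz": the turn, a rotation vector about the tool's x, y, z in degrees; "hand": the opening, from -1 (shut) to 1 (fully open). A call has exactly 5 rows; each row is the pose to reach, as a shift and turn from the pose measured when the call began, along the tool's axes at that moment; what a row does not reach only later rows make up. A row lasts 1/12 s, in which the tool goes at most 41.7 mm and 7.16 degrees, less where a joint would pass 70% of its speed; a pose out of reach is approached as far as the arm can. A call with a gripper value outside its range is refused whole. The fingers move at their own pace and stop on an object; "force" is the grip in N (left out, the last holds). Time passes only in rows, so rows that repeat a pose let the fingers close, or fill a call up. It gives the time, the measured TCP pose, the force and the opening at its end, in the units of the state.
- manip.get_obs(): the state, without advancing time (a new reading comes with each control period).
- manip.camera(name): name is "scene" or "side" or "wrist"; returns (picture, depth): 384x512x3 uint8, red, green, blue; 384x512 float32, m along the optical axis (not along the pixel's ray), 0 where there is no reading.
- manip.get_calibration(name): a dict with "mtx" (3x3 intrinsics, pixels), "D" ([k1, k2, p1, p2, k3] as OpenCV has them; the pictures are not rectified), "world_to_cam" (4x4, takes a point from world to camera coordinates). Camera axes: x right, y up, looking along -z (the intrinsics and any distortion apply to the point x, -y, -z); pixel columns grow to the right and rows downward; lengths in m; the calibration is good to about 2 mm. A picture is of the moment at which its call begins: read the wrist's pose just before it. get_calibration takes no time and is no camera call; for the wrist camera it gives the pose at the moment of the call.
- manip.job_done(): hands the job in, once; it reports no verdict.
Trained networks look in the newest picture that a camera, given by its name, has taken for a name from the list of things; names that differ only in an ending like _2 or _b are one class to them, and where a whole thing is asked for, a point or a joint stands for the part that bears it (a point fixed in the world has none). Each returns a list of dicts, best first, with "conf" (0 to 1); they miss things now and then, are a little off and sometimes report something else, mostly with a low value. They report only what shows in the picture. A call takes as long as a camera call. They do not tell look-alikes from the thing itself.
- manip.boxes_of(label, camera): "point" ([x, y, z] in m, in world coordinates, good to about 4 mm: the middle of the surface that is visible of it).
The state is a dict: "t": time; "q": joint angles; "qd": joint speeds; "tau": joint torques, N m; "eef_pos": TCP position; "eef_rot": TCP orientation; "contact_force": force on the tool from outside, world axes, zero at the start; "ft_torque": the same for the moment, N m; "opening": finger opening in m.
Only numpy, scipy, OpenCV 4.12 (cv2) and the standard library are available. Lean on these libraries where they do the work, as an engineer would, in place of code of your own. Each camera call takes 0.05 s, during which the arm holds its last target.

## Working session

There is one attempt and no reset: what is moved stays moved. The work goes in short steps, Python scripts to look and compute and a tool call to move; the robot and the scene stay as the last step left them, time stands still between calls to the robot, and variables do not carry over. Pictures are saved under pics/ and viewed, and the job is handed in when it is done.

Besides the shell and the picture viewer there is one more tool, called after "Emit:" as name(argument=value, ...) on one line, values as JSON. carry_out: Moves the arm, as the interface text tells. Its arguments: {"type":"object","properties":{"commands":{"type":"array"},"force":{"type":"number"}},"required":["commands"]}

```bash
mkdir -p pics; ls
cat > h.py <<'E'
import numpy as np, cv2
from bench import manip
def cam(name,fn=None):
    im,d=manip.camera(name); 
    np.savez('/tmp/%s.npz'%name,im=im,d=d,**{k:np.array(v) for k,v in manip.get_calibration(name).items()})
    if fn: cv2.imwrite('pics/'+fn,cv2.cvtColor(im,cv2.COLOR_RGB2BGR))
    return im,d
def load(name):
    return np.load('/tmp/%s.npz'%name)
def px2w(c,u,v,d):
    p=cv2.undistortPoints(np.array([[[u,v]]],float),c['mtx'],c['D'])[0,0]
    pc=np.array([p[0]*d,-p[1]*d,-d,1]); return (np.linalg.inv(c['world_to_cam'])@pc)[:3]
def ray(c,u,v):
    o=np.linalg.inv(c['world_to_cam'])[:3,3]; return o,px2w(c,u,v,1.)-o
def onplane(c,u,v,z):
    o,r=ray(c,u,v); return o+r*(z-o[2])/r[2]
def w2px(c,P):
    P=np.atleast_2d(P); pc=(c['world_to_cam']@np.c_[P,np.ones(len(P))].T)[:3].T*[1,-1,-1]
    return cv2.projectPoints(pc,np.zeros(3),np.zeros(3),c['mtx'],c['D'])[0][:,0]
def cloud(c):
    d=c['d']; h,w=d.shape; uu,vv=np.meshgrid(np.arange(w),np.arange(h))
    p=cv2.undistortPoints(np.stack([uu,vv],-1).reshape(-1,1,2).astype(float),c['mtx'],c['D'])[:,0]
    D=d.reshape(-1); pc=np.c_[p[:,0]*D,-p[:,1]*D,-D,np.ones(D.size)]
    W=(np.linalg.inv(c['world_to_cam'])@pc.T).T[:,:3]; W[D==0]=np.nan
    return W.reshape(h,w,3)
E
python3 - <<'E'
from h import *
for n in ['scene','side','wrist']:
    cam(n,n+'0.png')
for n in ['scene','side']:
    for l in ['dispenser','basin','tumbler_a','lever_post','jar','scourer','fork','spatula','magazine']:
        try: print(n,l,[(np.round(r['point'],3).tolist(),round(r['conf'],2)) for r in manip.boxes_of(l,n)])
        except Exception as e: print(n,l,e)
o=manip.get_obs();print({k:np.round(v,3).tolist() for k,v in o.items()})
E
```

```text
pics
scene dispenser [([0.654, -0.039, 0.087], 0.66)]
scene basin [([0.452, 0.307, 0.024], 0.6)]
scene tumbler_a [([0.498, 0.021, 0.074], 0.94), ([0.607, -0.333, 0.06], 0.94), ([0.265, 0.228, 0.066], 0.63), ([0.36, -0.104, 0.066], 0.6), ([0.362, 0.002, 0.063], 0.6)]
scene lever_post [([0.59, -0.069, 0.105], 0.79)]
scene jar [([0.738, 0.166, 0.074], 0.69)]
scene scourer [([0.727, -0.331, 0.026], 0.76), ([0.653, -0.039, 0.089], 0.62)]
scene fork [([0.685, -0.458, 0.004], 0.85)]
scene spatula [([0.344, -0.274, 0.0], 0.72)]
scene magazine [([0.655, -0.038, 0.086], 0.8)]
side dispenser [([0.618, -0.056, 0.091], 0.56)]
side basin [([0.473, 0.319, 0.018], 0.93), ([0.59, -0.063, 0.105], 0.23)]
side tumbler_a [([0.347, -0.094, 0.059], 0.91), ([0.496, 0.013, 0.063], 0.86), ([0.244, 0.222, 0.067], 0.8), ([0.582, -0.328, 0.06], 0.75), ([0.34, 0.008, 0.064], 0.69)]
side lever_post [([0.588, -0.063, 0.105], 0.84), ([0.618, -0.056, 0.094], 0.32)]
side jar [([0.713, 0.168, 0.072], 0.81)]
side scourer [([0.713, -0.329, 0.026], 0.6)]
side fork [([0.683, -0.454, 0.003], 0.75)]
side spatula [([0.336, -0.259, 0.005], 0.75)]
side magazine [([0.619, -0.054, 0.094], 0.91), ([0.475, 0.316, 0.021], 0.34)]
{'t': 1.05, 'q': [65.461, 11.837, 88.319, -0.001, 79.842, -8.624], 'qd': [-0.023, 0.011, 0.046, -0.048, -0.017, -0.099], 'tau': [0.001, -37.09, -28.177, 0.07, 0.028, 0.0], 'eef_pos': [0.158, 0.553, 0.216], 'eef_rot': [[0.274, 0.962, 0.0], [0.962, -0.274, 0.0], [0.0, 0.0, -1.0]], 'contact_force': [-1.393, -0.302, 0.712], 'ft_torque': [0.032, 0.021, -0.051], 'opening': 0.094}
```

View pics/scene0.png

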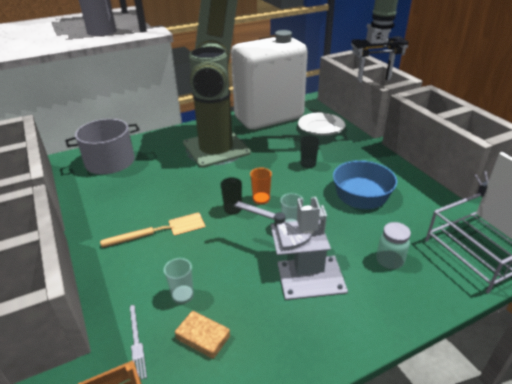

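View pics/side0.png

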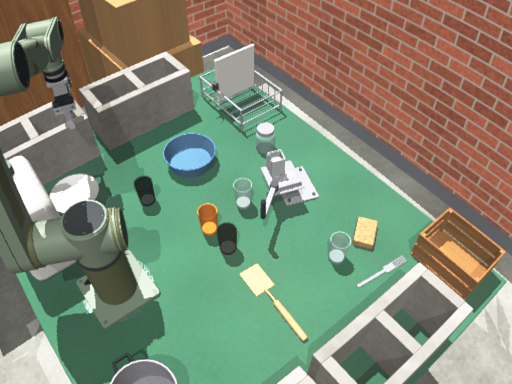

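View pics/wrist0.png

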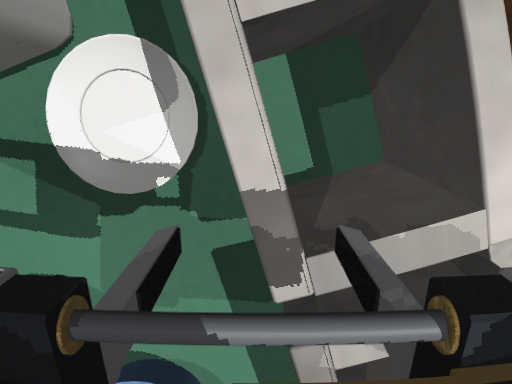

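Run:
```python
from h import *
for n,(x0,y0,x1,y1),s in [('scene',(210,160,370,310),5),('side',(140,100,340,260),4)]:
    c=load(n); im=cv2.cvtColor(c['im'],cv2.COLOR_RGB2BGR)[y0:y1,x0:x1]
    im=cv2.resize(im,None,fx=min(s,600/(y1-y0)),fy=min(s,600/(y1-y0)),interpolation=cv2.INTER_CUBIC)
    cv2.imwrite(f'pics/{n}_crop.png',im); print(im.shape)
    W=cloud(c)
    for nm,z in [('foot',.008),('deck',.09),('magtop',.175),('post',.185)]:
        m=(abs(W[...,2]-z)<.0035)&(abs(W[...,0]-.64)<.15)&(abs(W[...,1]+.06)<.2)
        P=W[m][:,:2]; 
        if len(P)<5: print(n,nm,len(P));continue
        r=cv2.minAreaRect(P.astype(np.float32)*1000); print(n,nm,len(P),r, P.mean(0).round(4))
    # tumblers rims etc
```

```text
(600, 640, 3)
scene foot 1183 ((684.7984008789062, -28.724937438964844), (149.14796447753906, 119.9670639038086), 69.86528778076172) [ 0.6956 -0.0351]
scene deck 560 ((578.4219970703125, -13.735618591308594), (127.10436248779297, 202.54534912109375), 70.83013916015625) [ 0.6323 -0.0295]
scene magtop 37 ((615.056396484375, -3.8123531341552734), (44.41719055175781, 45.474754333496094), 71.27155303955078) [ 0.6203 -0.0045]
scene post 0
(600, 750, 3)
side foot 1186 ((640.033447265625, -60.277069091796875), (397.9549560546875, 299.64227294921875), 89.87503051757812) [ 0.6501 -0.0696]
side deck 299 ((579.1159057617188, -12.745147705078125), (130.45782470703125, 199.33180236816406), 70.2980728149414) [ 0.6055 -0.0244]
side magtop 53 ((612.66259765625, -1.605377197265625), (51.428401947021484, 45.00872039794922), 68.80203247070312) [ 0.613 -0.001]
side post 0
```

Run:
```python
from h import *
c=load('scene');W=cloud(c)
np.set_printoptions(precision=3,suppress=True,linewidth=200)
for v in range(195,225,4): print(v,[tuple(W[v,u].round(3)) for u in range(276,330,9)])
```

```text
195 [(np.float64(0.348), np.float64(0.058), np.float64(-0.004)), (np.float64(0.469), np.float64(0.019), np.float64(0.091)), (np.float64(0.475), np.float64(0.044), np.float64(0.087)), (np.float64(0.389), np.float64(0.131), np.float64(-0.002)), (np.float64(0.401), np.float64(0.156), np.float64(-0.003)), (np.float64(0.417), np.float64(0.179), np.float64(-0.0))]
199 [(np.float64(0.367), np.float64(0.048), np.float64(-0.003)), (np.float64(0.471), np.float64(0.018), np.float64(0.08)), (np.float64(0.476), np.float64(0.044), np.float64(0.074)), (np.float64(0.403), np.float64(0.123), np.float64(-0.006)), (np.float64(0.6), np.float64(0.017), np.float64(0.169)), (np.float64(0.429), np.float64(0.171), np.float64(-0.005))]
203 [(np.float64(nan), np.float64(nan), np.float64(nan)), (np.float64(0.471), np.float64(0.019), np.float64(0.066)), (np.float64(0.476), np.float64(0.045), np.float64(0.06)), (np.float64(0.426), np.float64(0.108), np.float64(0.001)), (np.float64(0.599), np.float64(0.018), np.float64(0.156)), (np.float64(0.449), np.float64(0.158), np.float64(-0.002))]
207 [(np.float64(0.401), np
[... 1077 characters left out ...]
572), np.float64(-0.065), np.float64(0.117)), (np.float64(0.51), np.float64(-0.003), np.float64(0.045)), (np.float64(0.525), np.float64(0.016), np.float64(0.049)), (np.float64(0.631), np.float64(-0.026), np.float64(0.146)), (np.float64(0.635), np.float64(-0.003), np.float64(0.14)), (np.float64(0.638), np.float64(0.02), np.float64(0.133))]
223 [(np.float64(0.57), np.float64(-0.064), np.float64(0.103)), (np.float64(0.578), np.float64(-0.043), np.float64(0.1)), (np.float64(0.577), np.float64(-0.016), np.float64(0.088)), (np.float64(0.632), np.float64(-0.026), np.float64(0.135)), (np.float64(0.637), np.float64(-0.004), np.float64(0.13)), (np.float64(0.623), np.float64(0.033), np.float64(0.104))]
```

```bash
cat >> h.py <<'E'
from scipy.optimize import least_squares
def circ(P,r=None):
    c0=np.r_[P.mean(0),r or .05]
    f=lambda p:np.hypot(P[:,0]-p[0],P[:,1]-p[1])-(r or p[2])
    s=least_squares(f,c0,loss='soft_l1',f_scale=.002); return s.x, np.abs(s.fun).mean()
E
python3 - <<'E'
from h import *
np.set_printoptions(precision=4,suppress=True)
S=1000; H=np.zeros((500,500,3),np.uint8)
for n in ['scene','side']:
    W=cloud(load(n))
    for nm,(x,y),zr,rad in [('basin',(.46,.31),(.052,.066),.13),('tumA',(.497,.017),(.085,.1),.05),('tumB',(.6,-.33),(.085,.1),.05),('jar',(.73,.167),(.05,.09),.05),('orange',(.35,.005),(.085,.1),.05),('blk',(.353,-.1),(.085,.1),.05),('blk2',(.255,.225),(.085,.1),.05),('post',(.458,-.127),(.12,.18),.03)]:
        m=(W[...,2]>zr[0])&(W[...,2]<zr[1])&(np.hypot(W[...,0]-x,W[...,1]-y)<rad)
        P=W[m][:,:2]
        if len(P)>5:
            print(n,nm,len(P),*circ(P,{'basin':.095,'jar':.036,'post':.008}.get(nm,.031)),'zmax',np.nanmax(W[m][:,2]))
        else: print(n,nm,len(P))
    m=np.isfinite(W[...,0])&(W[...,2]>.006)&(W[...,2]<.3)
    P=W[m]; 
    i=(550-P[:,0]*1000/2+0).astype(int); j=(250-P[:,1]*1000/2).astype(int); i=(480-P[:,0]*500).astype(int)
    ok=(i>=0)&(i<500)&(j>=0)&(j<500)
    H[i[ok],j[ok],0 if n=='scene' else 2]=np.clip(80+P[ok,2]*800,0,255)
H[:,:,1]=0
for k in range(0,500,50): H[k,:,1]=60; H[:,k,1]=60
for k in range(10): cv2.putText(H,'%.1f'%((480-k*50-0)/500),(0,k*50+10),0,.35,(255,255,255)); cv2.putText(H,'%.1f'%((250-k*50)/500),(k*50,495),0,.35,(255,255,255))
cv2.imwrite('pics/top.png',H)
E
```

```text
scene basin 290 [0.4661 0.2957 0.095 ] 0.0031045859327536204 zmax 0.05986826109104548
scene tumA 98 [0.4981 0.0244 0.031 ] 0.0019453827653955385 zmax 0.09444852344978505
scene tumB 178 [ 0.5907 -0.3274  0.031 ] 0.001984222895771302 zmax 0.09521596723587067
scene jar 409 [0.7237 0.1875 0.036 ] 0.0021953504459920154 zmax 0.08999561641811649
scene orange 104 [0.3461 0.0056 0.031 ] 0.002231420684449586 zmax 0.0945565257154688
scene blk 89 [ 0.3499 -0.0897  0.031 ] 0.0022790196539706088 zmax 0.09387695722738698
scene blk2 82 [0.2478 0.2364 0.031 ] 0.0020752104791004686 zmax 0.09448402240147868
scene post 118 [ 0.457  -0.1266  0.008 ] 0.000979962655053427 zmax 0.17994159332666715
side basin 292 [0.4621 0.2956 0.095 ] 0.004614776527316005 zmax 0.06598557668551774
side tumA 116 [0.4944 0.0243 0.031 ] 0.002330262135112682 zmax 0.09989947529548782
side tumB 126 [ 0.5863 -0.3272  0.031 ] 0.0021451958393537873 zmax 0.09964618862796604
side jar 163 [0.7267 0.1888 0.036 ] 0.002699058971505382 zmax 0.08959442463577427
side orange 131 [0.3434 0.0073 0.031 ] 0.002087425000800611 zmax 0.09957493310992271
side blk 132 [ 0.3469 -0.0885  0.031 ] 0.0020633612436045377 zmax 0.09973893953397162
side blk2 114 [0.247  0.2381 0.031 ] 0.0026866454474180177 zmax 0.09973086269752618
side post 65 [ 0.4576 -0.1248  0.008 ] 0.0011352492115397534 zmax 0.17985494465111973
```

View pics/top.png

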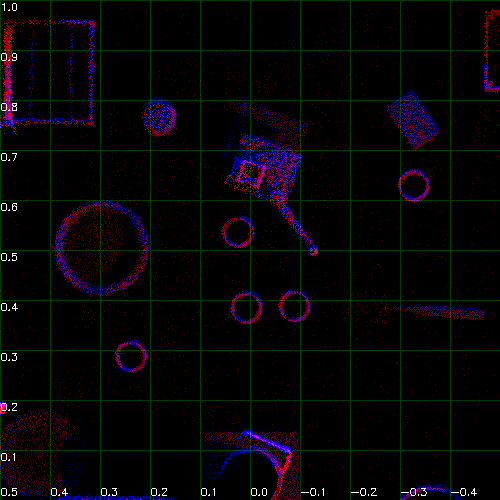

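View pics/scene_crop.png

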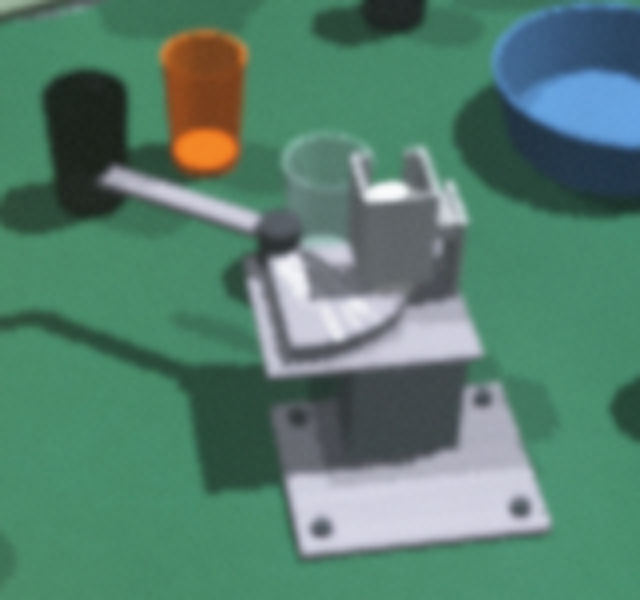

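View pics/side_crop.png

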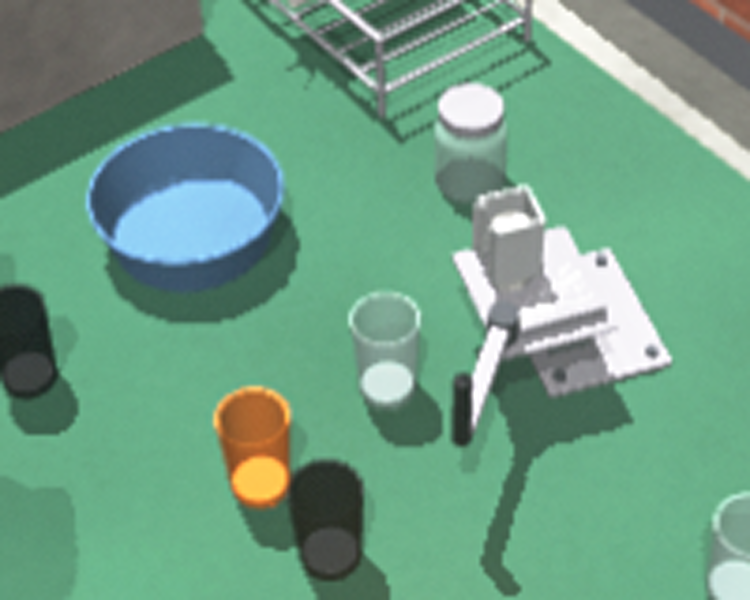

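```bash
cat >> h.py <<'E'
def to(p,yaw=None):
    o=manip.get_obs(); R=np.array(o['eef_rot']); d=R.T@(np.array(p)-o['eef_pos'])
    out=np.round(d,4)
    w=0
    if yaw is not None:
        cur=np.degrees(np.arctan2(R[1,0],R[0,0])); w=-(yaw-cur)
        w=(w+90)%180-90
    # tilt fix
    print('pos',np.round(o['eef_pos'],4),'z',np.round(R[:,2],3),'t',round(o['t'],2),'shift',out,'wz',round(w,1),'xang',round(np.degrees(np.arctan2(R[1,0],R[0,0])),1),'q',np.round(o['q'],1),'F',np.round(o['contact_force'],1),'op',round(o['opening'],4))
E
python3 -c "
from h import *
to([.42,.12,.24]);to([.496,.024,.24])"
```

```text
pos [0.1577 0.553  0.2165] z [ 0.  0. -1.] t 1.05 shift [-0.3445  0.371  -0.0235] wz 0 xang 74.1 q [65.5 11.8 88.3 -0.  79.8 -8.6] F [-1.4 -0.3  0.7] op 0.094
pos [0.1577 0.553  0.2165] z [ 0.  0. -1.] t 1.05 shift [-0.4159  0.4704 -0.0235] wz 0 xang 74.1 q [65.5 11.8 88.3 -0.  79.8 -8.6] F [-1.4 -0.3  0.7] op 0.094
```

Emit:
carry_out(commands=[{"tx":-0.03,"ty":0.03,"tz":-0.01,"hand":1},{"tx":-0.06,"ty":0.06,"tz":-0.02,"hand":1},{"tx":-0.09,"ty":0.09,"tz":-0.024,"hand":1},{"tx":-0.12,"ty":0.12,"tz":-0.024,"hand":1},{"tx":-0.14,"ty":0.145,"tz":-0.024,"hand":1}])

```text
validation failed for argument at $.co...
```

```bash
python3 -c "
from h import *
to([.42,.12,.24])"
```

```text
pos [0.1577 0.553  0.2165] z [ 0.  0. -1.] t 1.05 shift [-0.3445  0.371  -0.0235] wz 0 xang 74.1 q [65.5 11.8 88.3 -0.  79.8 -8.6] F [-1.4 -0.3  0.7] op 0.094
```

Emit:
carry_out(commands=[{"tx":-0.03,"ty":0.03,"tz":-0.01,"wx":0,"wy":0,"wz":0,"hand":1},{"tx":-0.06,"ty":0.06,"tz":-0.02,"wx":0,"wy":0,"wz":0,"hand":1},{"tx":-0.09,"ty":0.09,"tz":-0.024,"wx":0,"wy":0,"wz":0,"hand":1},{"tx":-0.12,"ty":0.12,"tz":-0.024,"wx":0,"wy":0,"wz":0,"hand":1},{"tx":-0.14,"ty":0.145,"tz":-0.024,"wx":0,"wy":0,"wz":0,"hand":1}])

```text
t: 1.47
eef_pos: [0.2592, 0.3768, 0.2411]
eef_rot: [[0.273, 0.962, 0.001], [0.962, -0.273, 0.001], [0.001, 0.001, -1.0]]
contact_force: [0.4, -0.0, -0.3]
opening: 0.0941
```

```bash
python3 -c "
from h import *
to([.42,.12,.24])"
```

```text
pos [0.2592 0.3768 0.2411] z [ 0.001  0.001 -1.   ] t 1.47 shift [-0.2031  0.2249  0.0011] wz 0 xang 74.1 q [ 44.6  -4.1 102.3  -0.   81.7 -29.5] F [ 0.4 -0.  -0.3] op 0.0941
```

Good, works with all keys. Now on to a look point.

Emit:
carry_out(commands=[{"tx":-0.03,"ty":0.03,"tz":0,"wx":0,"wy":0,"wz":0,"hand":1},{"tx":-0.06,"ty":0.06,"tz":0,"wx":0,"wy":0,"wz":0,"hand":1},{"tx":-0.09,"ty":0.09,"tz":0,"wx":0,"wy":0,"wz":0,"hand":1},{"tx":-0.12,"ty":0.12,"tz":0,"wx":0,"wy":0,"wz":0,"hand":1},{"tx":-0.14,"ty":0.15,"tz":0,"wx":0,"wy":0,"wz":0,"hand":1}])

```text
t: 1.88
eef_pos: [0.3651, 0.1991, 0.2414]
eef_rot: [[0.273, 0.962, 0.002], [0.962, -0.273, 0.001], [0.001, 0.002, -1.0]]
contact_force: [1.6, -0.4, 0.1]
opening: 0.0937
```

Emit:
carry_out(commands=[{"tx":-0.02,"ty":0.02,"tz":0,"wx":0,"wy":0,"wz":0,"hand":1},{"tx":-0.04,"ty":0.04,"tz":0,"wx":0,"wy":0,"wz":0,"hand":1},{"tx":-0.06,"ty":0.06,"tz":0,"wx":0,"wy":0,"wz":0,"hand":1},{"tx":-0.07,"ty":0.07,"tz":0,"wx":0,"wy":0,"wz":0,"hand":1},{"tx":-0.07,"ty":0.07,"tz":0,"wx":0,"wy":0,"wz":0,"hand":1}])

```text
t: 2.3
eef_pos: [0.4147, 0.1103, 0.2416]
eef_rot: [[0.277, 0.961, 0.003], [0.961, -0.277, -0.0], [0.001, 0.003, -1.0]]
contact_force: [0.2, 0.5, -0.3]
opening: 0.0938
```

```bash
python3 -c "
from h import *
np.set_printoptions(precision=4,suppress=True)
c0=manip.get_calibration('wrist'); cam('wrist','wrist1.png'); 
print([(np.round(r['point'],3).tolist(),round(r['conf'],2)) for r in manip.boxes_of('tumbler_a','wrist')])
W=cloud(load('wrist'))
m=(W[...,2]>.085)&(W[...,2]<.1)&(np.hypot(W[...,0]-.496,W[...,1]-.024)<.05)
P=W[m]; print(len(P),circ(P[:,:2],.031) if len(P)>5 else '', P[:,2].max() if len(P) else '')
to([.42,.12,.24]);to([.496,.024,.24])"
```

```text
[([0.344, -0.102, 0.075], 0.81), ([0.606, -0.011, 0.102], 0.68), ([0.343, -0.01, 0.064], 0.67), ([0.267, 0.225, 0.059], 0.63), ([0.505, 0.018, 0.065], 0.6)]
792 (array([0.4922, 0.0267, 0.031 ]), np.float64(0.0020618195818262537)) 0.09601535872740691
pos [0.4133 0.1125 0.2414] z [ 0.001  0.001 -1.   ] t 2.4 shift [0.009  0.0044 0.0014] wz 0 xang 74.1 q [  3.6  -8.  105.8   0.1  82.1 -70.5] F [ 0.3 -0.8 -0.5] op 0.0941
pos [0.4133 0.1125 0.2414] z [ 0.001  0.001 -1.   ] t 2.4 shift [-0.0624  0.1039  0.0014] wz 0 xang 74.1 q [  3.6  -8.  105.8   0.1  82.1 -70.5] F [ 0.3 -0.8 -0.5] op 0.0941
```

View pics/wrist1.png

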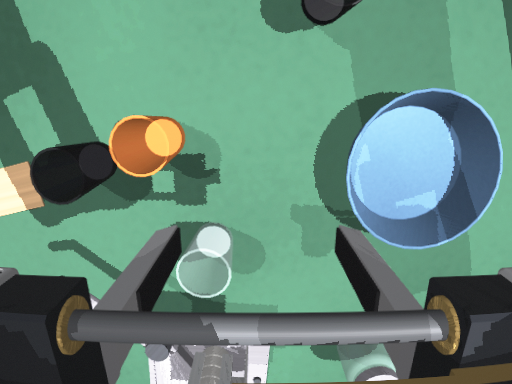

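```bash
python3 -c "
from h import *
print(np.linalg.inv(manip.get_calibration('wrist')['world_to_cam'])[:3,3])
to([.495,.025,.14]);"
```

```text
[0.33641721 0.13400266 0.4089009 ]
pos [0.4133 0.1125 0.2414] z [ 0.001  0.001 -1.   ] t 2.4 shift [-0.0619  0.1025  0.1014] wz 0 xang 74.1 q [ 3.600e+00 -8.000e+00  1.058e+02  1.000e-01  8.210e+01 -7.050e+01] F [ 0.3 -0.8 -0.5] op 0.0941
```

Emit:
carry_out(commands=[{"tx":-0.02,"ty":0.03,"tz":0,"wx":0,"wy":0,"wz":0,"hand":1},{"tx":-0.04,"ty":0.06,"tz":0,"wx":0,"wy":0,"wz":0,"hand":1},{"tx":-0.055,"ty":0.09,"tz":0.01,"wx":0,"wy":0,"wz":0,"hand":1},{"tx":-0.062,"ty":0.103,"tz":0.03,"wx":0,"wy":0,"wz":0,"hand":1},{"tx":-0.062,"ty":0.103,"tz":0.06,"wx":0,"wy":0,"wz":0,"hand":1}])

```text
t: 2.82
eef_pos: [0.5, 0.0236, 0.1838]
eef_rot: [[0.276, 0.961, 0.01], [0.961, -0.276, -0.0], [0.003, 0.01, -1.0]]
contact_force: [-0.0, 0.6, -0.3]
opening: 0.0942
```

```bash
python3 -c "
from h import *
to([.495,.025,.057]);"
```

```text
pos [0.5    0.0236 0.1838] z [ 0.01 -0.   -1.  ] t 2.82 shift [-0.0003 -0.0064  0.1268] wz 0 xang 74.0 q [-7.300e+00  4.100e+00  1.011e+02  1.000e-01  7.420e+01 -8.130e+01] F [-0.   0.6 -0.3] op 0.0942
```

Emit:
carry_out(commands=[{"tx":0,"ty":-0.005,"tz":0.025,"wx":0,"wy":0,"wz":0,"hand":1},{"tx":0,"ty":-0.006,"tz":0.05,"wx":0,"wy":0,"wz":0,"hand":1},{"tx":0,"ty":-0.006,"tz":0.08,"wx":0,"wy":0,"wz":0,"hand":1},{"tx":0,"ty":-0.006,"tz":0.11,"wx":0,"wy":0,"wz":0,"hand":1},{"tx":0,"ty":-0.006,"tz":0.126,"wx":0,"wy":0,"wz":0,"hand":1}])

```text
t: 3.23
eef_pos: [0.4926, 0.0272, 0.0545]
eef_rot: [[0.274, 0.962, 0.005], [0.962, -0.274, 0.001], [0.002, 0.004, -1.0]]
contact_force: [-0.2, 0.0, -0.9]
opening: 0.0938
```

Emit:
carry_out(commands=[{"tx":0,"ty":0,"tz":0,"wx":0,"wy":0,"wz":0,"hand":0.5},{"tx":0,"ty":0,"tz":0,"wx":0,"wy":0,"wz":0,"hand":0.4},{"tx":0,"ty":0,"tz":0,"wx":0,"wy":0,"wz":0,"hand":0.3},{"tx":0,"ty":0,"tz":0,"wx":0,"wy":0,"wz":0,"hand":0.2},{"tx":0,"ty":0,"tz":0,"wx":0,"wy":0,"wz":0,"hand":0.0}], force=12)

```text
t: 3.65
eef_pos: [0.4942, 0.0272, 0.0564]
eef_rot: [[0.273, 0.962, 0.008], [0.962, -0.273, 0.0], [0.003, 0.008, -1.0]]
contact_force: [0.3, -0.7, 0.8]
opening: 0.0641
```

Emit:
carry_out(commands=[{"tx":0,"ty":0,"tz":0,"wx":0,"wy":0,"wz":0,"hand":-0.3},{"tx":0,"ty":0,"tz":0,"wx":0,"wy":0,"wz":0,"hand":-0.3},{"tx":0,"ty":0,"tz":0,"wx":0,"wy":0,"wz":0,"hand":-0.3},{"tx":0,"ty":0,"tz":0,"wx":0,"wy":0,"wz":0,"hand":-0.3},{"tx":0,"ty":0,"tz":0,"wx":0,"wy":0,"wz":0,"hand":-0.3}], force=12)

```text
t: 4.07
eef_pos: [0.4941, 0.0272, 0.0564]
eef_rot: [[0.273, 0.962, 0.009], [0.962, -0.273, 0.0], [0.003, 0.008, -1.0]]
contact_force: [0.3, 1.2, -1.1]
opening: 0.0616
```

```bash
python3 -c "
from h import *
to([.495,.025,.057]);cam('side','side2.png');cam('wrist','wrist2.png')"
```

```text
pos [0.4941 0.0272 0.0564] z [ 0.009  0.    -1.   ] t 4.07 shift [-0.0018  0.0014 -0.0006] wz 0 xang 74.1 q [-6.900e+00  1.330e+01  1.077e+02  1.000e-01  5.850e+01 -8.110e+01] F [ 0.3  1.2 -1.1] op 0.0616
```

View pics/side2.png

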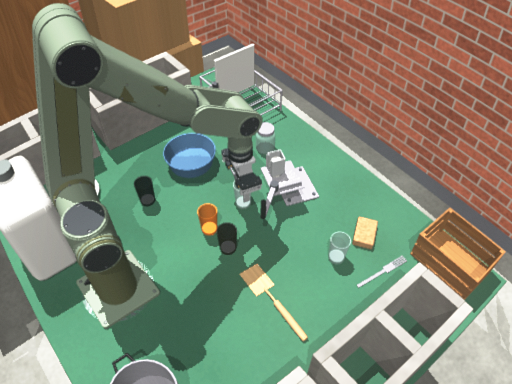

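View pics/wrist2.png

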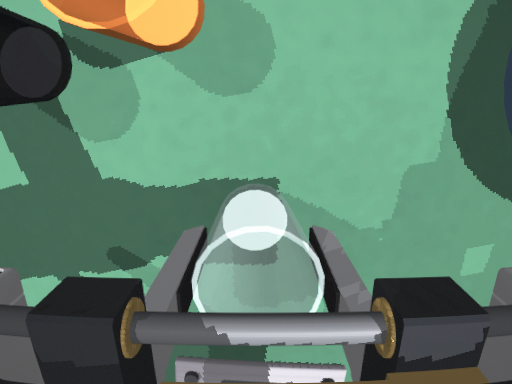

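Emit:
carry_out(commands=[{"tx":0,"ty":0,"tz":-0.02,"wx":0,"wy":0,"wz":0,"hand":-0.3},{"tx":0,"ty":0,"tz":-0.05,"wx":0,"wy":0,"wz":0,"hand":-0.3},{"tx":0,"ty":0,"tz":-0.085,"wx":0,"wy":0,"wz":0,"hand":-0.3},{"tx":0,"ty":0,"tz":-0.12,"wx":0,"wy":0,"wz":0,"hand":-0.3},{"tx":0,"ty":0,"tz":-0.155,"wx":0,"wy":0,"wz":0,"hand":-0.3}], force=15)

```text
t: 4.58
eef_pos: [0.4922, 0.0271, 0.2125]
eef_rot: [[0.273, 0.962, 0.007], [0.962, -0.273, 0.001], [0.003, 0.007, -1.0]]
contact_force: [1.3, -0.0, -1.6]
opening: 0.0617
```

Emit:
carry_out(commands=[{"tx":0,"ty":0,"tz":-0.03,"wx":0,"wy":0,"wz":0,"hand":-0.3},{"tx":0,"ty":0,"tz":-0.06,"wx":0,"wy":0,"wz":0,"hand":-0.3},{"tx":0,"ty":0,"tz":-0.08,"wx":0,"wy":0,"wz":0,"hand":-0.3},{"tx":-0.015,"ty":0,"tz":-0.085,"wx":0,"wy":0,"wz":0,"hand":-0.3},{"tx":-0.04,"ty":0.0,"tz":-0.085,"wx":0,"wy":0,"wz":0,"hand":-0.3}])

```text
t: 5.0
eef_pos: [0.4821, -0.0105, 0.3002]
eef_rot: [[0.27, 0.963, 0.013], [0.963, -0.27, 0.001], [0.004, 0.012, -1.0]]
contact_force: [0.2, 0.2, -1.5]
opening: 0.0617
```

```bash
python3 -c "
from h import *
to([.46,-.27,.30]);cam('wrist','wrist3.png')"
```

```text
pos [ 0.4821 -0.0105  0.3002] z [ 0.013  0.001 -1.   ] t 5.0 shift [-2.558e-01  4.880e-02 -2.000e-04] wz 0 xang 74.3 q [-11.7  -3.4  94.8   0.2  87.9 -86. ] F [ 0.2  0.2 -1.5] op 0.0617
```

View pics/wrist3.png

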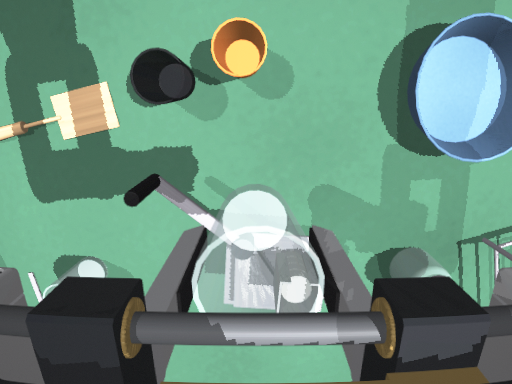

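Emit:
carry_out(commands=[{"tx":-0.03,"ty":0.006,"tz":0,"wx":0,"wy":0,"wz":0,"hand":-0.3},{"tx":-0.065,"ty":0.012,"tz":0,"wx":0,"wy":0,"wz":0,"hand":-0.3},{"tx":-0.1,"ty":0.02,"tz":0,"wx":0,"wy":0,"wz":0,"hand":-0.3},{"tx":-0.135,"ty":0.026,"tz":0,"wx":0,"wy":0,"wz":0,"hand":-0.3},{"tx":-0.17,"ty":0.033,"tz":0,"wx":0,"wy":0,"wz":0,"hand":-0.3}])

```text
t: 5.47
eef_pos: [0.4645, -0.1891, 0.2988]
eef_rot: [[0.274, 0.962, 0.008], [0.962, -0.274, -0.004], [-0.001, 0.009, -1.0]]
contact_force: [0.6, -0.4, -1.5]
opening: 0.0615
```

Emit:
carry_out(commands=[{"tx":-0.03,"ty":0.006,"tz":0,"wx":0,"wy":0,"wz":0,"hand":-0.3},{"tx":-0.06,"ty":0.012,"tz":0,"wx":0,"wy":0,"wz":0,"hand":-0.3},{"tx":-0.08,"ty":0.015,"tz":0.005,"wx":0,"wy":0,"wz":0,"hand":-0.3},{"tx":-0.083,"ty":0.016,"tz":0.02,"wx":0,"wy":0,"wz":0,"hand":-0.3},{"tx":-0.083,"ty":0.016,"tz":0.05,"wx":0,"wy":0,"wz":0,"hand":-0.3}])

```text
t: 5.88
eef_pos: [0.4592, -0.2772, 0.2519]
eef_rot: [[0.277, 0.961, 0.014], [0.961, -0.277, -0.009], [-0.005, 0.016, -1.0]]
contact_force: [0.7, -0.5, -1.2]
opening: 0.0616
```

```bash
python3 -c "
from h import *
to([.46,-.27,.057])"
```

```text
pos [ 0.4592 -0.2772  0.2519] z [ 0.014 -0.009 -1.   ] t 5.88 shift [ 0.0081 -0.0043  0.1948] wz 0 xang 73.9 q [-4.040e+01  4.900e+00  9.200e+01  1.000e-01  8.220e+01 -1.144e+02] F [ 0.7 -0.5 -1.2] op 0.0616
```

Emit:
carry_out(commands=[{"tx":0.005,"ty":-0.003,"tz":0.03,"wx":0.5,"wy":0.2,"wz":0,"hand":-0.3},{"tx":0.008,"ty":-0.004,"tz":0.06,"wx":0.9,"wy":0.3,"wz":0,"hand":-0.3},{"tx":0.008,"ty":-0.004,"tz":0.09,"wx":0.9,"wy":0.3,"wz":0,"hand":-0.3},{"tx":0.008,"ty":-0.004,"tz":0.12,"wx":0.9,"wy":0.3,"wz":0,"hand":-0.3},{"tx":0.008,"ty":-0.004,"tz":0.145,"wx":0.9,"wy":0.3,"wz":0,"hand":-0.3}])

```text
t: 6.3
eef_pos: [0.4584, -0.2687, 0.1041]
eef_rot: [[0.277, 0.961, -0.002], [0.961, -0.277, 0.002], [0.002, -0.002, -1.0]]
contact_force: [-0.3, 0.8, -1.4]
opening: 0.0616
```

```bash
python3 -c "
from h import *
to([.46,-.27,.057])"
```

```text
pos [ 0.4584 -0.2687  0.1041] z [-0.002  0.002 -1.   ] t 6.3 shift [-0.0009  0.002   0.0471] wz 0 xang 73.9 q [ -39.7   13.7  100.4    0.    66.1 -113.6] F [-0.3  0.8 -1.4] op 0.0616
```

Emit:
carry_out(commands=[{"tx":0,"ty":0,"tz":0.015,"wx":0,"wy":0,"wz":0,"hand":-0.3},{"tx":0,"ty":0,"tz":0.03,"wx":0,"wy":0,"wz":0,"hand":-0.3},{"tx":0,"ty":0,"tz":0.04,"wx":0,"wy":0,"wz":0,"hand":-0.3},{"tx":0,"ty":0,"tz":0.045,"wx":0,"wy":0,"wz":0,"hand":-0.3},{"tx":0,"ty":0,"tz":0.0465,"wx":0,"wy":0,"wz":0,"hand":-0.3}])

```text
t: 6.72
eef_pos: [0.4579, -0.2682, 0.0567]
eef_rot: [[0.277, 0.961, -0.003], [0.961, -0.277, 0.003], [0.002, -0.004, -1.0]]
contact_force: [0.1, 0.7, -0.4]
opening: 0.061
```

Emit:
carry_out(commands=[{"tx":0,"ty":0,"tz":0,"wx":0,"wy":0,"wz":0,"hand":-0.3},{"tx":0,"ty":0,"tz":0,"wx":0,"wy":0,"wz":0,"hand":-0.3},{"tx":0,"ty":0,"tz":0,"wx":0,"wy":0,"wz":0,"hand":-0.3},{"tx":0,"ty":0,"tz":0,"wx":0,"wy":0,"wz":0,"hand":-0.3},{"tx":0,"ty":0,"tz":0,"wx":0,"wy":0,"wz":0,"hand":-0.3}])

```text
t: 7.13
eef_pos: [0.4583, -0.2686, 0.0574]
eef_rot: [[0.277, 0.961, -0.002], [0.961, -0.277, 0.002], [0.002, -0.003, -1.0]]
contact_force: [-0.8, -0.3, -1.8]
opening: 0.0615
```

```bash
python3 -c "
from h import *
to([.46,-.27,.057])"
```

```text
pos [ 0.4583 -0.2686  0.0574] z [-0.002  0.002 -1.   ] t 7.13 shift [-0.0009  0.002   0.0004] wz 0 xang 73.9 q [ -39.7   17.5  102.     0.    60.6 -113.6] F [-0.8 -0.3 -1.8] op 0.0615
```

Emit:
carry_out(commands=[{"tx":0,"ty":0,"tz":0.001,"wx":0,"wy":0,"wz":0,"hand":-0.3},{"tx":0,"ty":0,"tz":0.002,"wx":0,"wy":0,"wz":0,"hand":-0.3},{"tx":0,"ty":0,"tz":0.0025,"wx":0,"wy":0,"wz":0,"hand":-0.3},{"tx":0,"ty":0,"tz":0.0025,"wx":0,"wy":0,"wz":0,"hand":-0.3},{"tx":0,"ty":0,"tz":0.0025,"wx":0,"wy":0,"wz":0,"hand":-0.3}])

```text
t: 7.55
eef_pos: [0.4593, -0.2693, 0.0564]
eef_rot: [[0.277, 0.961, -0.0], [0.961, -0.277, 0.001], [0.001, -0.0, -1.0]]
contact_force: [-0.6, 0.6, 4.5]
opening: 0.0616
```

Emit:
carry_out(commands=[{"tx":0,"ty":0,"tz":0,"wx":0,"wy":0,"wz":0,"hand":0.35},{"tx":0,"ty":0,"tz":0,"wx":0,"wy":0,"wz":0,"hand":0.5},{"tx":0,"ty":0,"tz":0,"wx":0,"wy":0,"wz":0,"hand":0.8},{"tx":0,"ty":0,"tz":0,"wx":0,"wy":0,"wz":0,"hand":1},{"tx":0,"ty":0,"tz":0,"wx":0,"wy":0,"wz":0,"hand":1}])

```text
t: 7.97
eef_pos: [0.4591, -0.2692, 0.0562]
eef_rot: [[0.277, 0.961, -0.001], [0.961, -0.277, 0.001], [0.001, -0.001, -1.0]]
contact_force: [-0.2, -1.7, -0.3]
opening: 0.0869
```

Emit:
carry_out(commands=[{"tx":0,"ty":0,"tz":0,"wx":0,"wy":0,"wz":0,"hand":1},{"tx":0,"ty":0,"tz":-0.02,"wx":0,"wy":0,"wz":0,"hand":1},{"tx":0,"ty":0,"tz":-0.05,"wx":0,"wy":0,"wz":0,"hand":1},{"tx":0,"ty":0,"tz":-0.09,"wx":0,"wy":0,"wz":0,"hand":1},{"tx":0,"ty":0,"tz":-0.13,"wx":0,"wy":0,"wz":0,"hand":1}])

```text
t: 8.38
eef_pos: [0.4582, -0.2684, 0.1863]
eef_rot: [[0.277, 0.961, -0.003], [0.961, -0.277, 0.003], [0.002, -0.004, -1.0]]
contact_force: [0.5, -0.7, -0.7]
opening: 0.094
```

Emit:
carry_out(commands=[{"tx":0,"ty":0,"tz":-0.03,"wx":0,"wy":0,"wz":0,"hand":1},{"tx":0.02,"ty":0,"tz":-0.06,"wx":0,"wy":0,"wz":0,"hand":1},{"tx":0.05,"ty":-0.02,"tz":-0.08,"wx":0,"wy":0,"wz":0,"hand":1},{"tx":0.08,"ty":-0.04,"tz":-0.08,"wx":0,"wy":0,"wz":0,"hand":1},{"tx":0.11,"ty":-0.06,"tz":-0.08,"wx":0,"wy":0,"wz":0,"hand":1}])

```text
t: 8.8
eef_pos: [0.4318, -0.1459, 0.2688]
eef_rot: [[0.279, 0.96, 0.001], [0.96, -0.279, 0.002], [0.002, 0.0, -1.0]]
contact_force: [0.1, 0.8, -0.1]
opening: 0.0942
```

```bash
python3 -c "
from h import *
to([.37,.33,.24],160);cam('side','side3.png')"
```

```text
pos [ 0.4318 -0.1459  0.2688] z [ 0.001  0.002 -1.   ] t 8.8 shift [ 0.4398 -0.1919  0.0296] wz -86.2 xang 73.8 q [-2.960e+01 -5.300e+00  1.002e+02  1.000e-01  8.520e+01 -1.035e+02] F [ 0.1  0.8 -0.1] op 0.0942
```

View pics/side3.png

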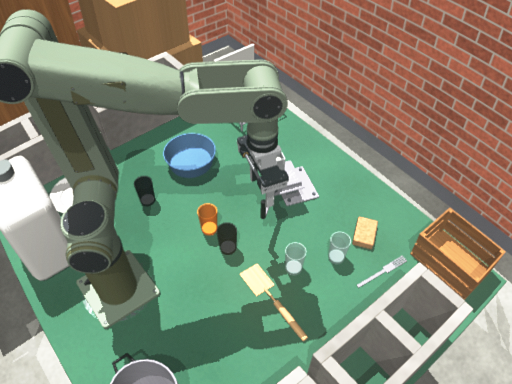

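```bash
python3 -c "
from h import *
to([.36,.33,.26],140)"
```

```text
pos [ 0.429  -0.1396  0.2674] z [-0.004  0.008 -1.   ] t 8.85 shift [ 0.4326 -0.1952  0.0116] wz -65.9 xang 74.1 q [ -29.3   -5.6  100.6    0.3   85.4 -103.4] F [-1.   5.4 -0.8] op 0.0936
```

Emit:
carry_out(commands=[{"tx":0.03,"ty":-0.014,"tz":0,"wx":0,"wy":0,"wz":-5,"hand":1},{"tx":0.06,"ty":-0.03,"tz":0,"wx":0,"wy":0,"wz":-10,"hand":1},{"tx":0.09,"ty":-0.042,"tz":0,"wx":0,"wy":0,"wz":-15,"hand":1},{"tx":0.125,"ty":-0.056,"tz":0,"wx":0,"wy":0,"wz":-20,"hand":1},{"tx":0.16,"ty":-0.07,"tz":0,"wx":0,"wy":0,"wz":-25,"hand":1}])

```text
t: 9.27
eef_pos: [0.405, 0.0347, 0.2689]
eef_rot: [[-0.161, 0.987, -0.003], [0.987, 0.161, 0.008], [0.009, -0.002, -1.0]]
contact_force: [-0.2, -1.1, 0.6]
opening: 0.094
```

```bash
python3 -c "
from h import *
to([.36,.33,.26],140)"
```

```text
pos [0.405  0.0347 0.2689] z [-0.003  0.008 -1.   ] t 9.27 shift [0.2986 0.003  0.0115] wz -40.8 xang 99.2 q [  -7.7  -11.9  105.8    0.5   86.3 -107. ] F [-0.2 -1.1  0.6] op 0.094
```

Emit:
carry_out(commands=[{"tx":0.03,"ty":0,"tz":0,"wx":0,"wy":0,"wz":-6,"hand":1},{"tx":0.065,"ty":0,"tz":0.003,"wx":0,"wy":0,"wz":-12,"hand":1},{"tx":0.1,"ty":0,"tz":0.006,"wx":0,"wy":0,"wz":-18,"hand":1},{"tx":0.135,"ty":0,"tz":0.01,"wx":0,"wy":0,"wz":-24,"hand":1},{"tx":0.17,"ty":0.0,"tz":0.01,"wx":0,"wy":0,"wz":-30,"hand":1}])

```text
t: 9.68
eef_pos: [0.3765, 0.2039, 0.2595]
eef_rot: [[-0.637, 0.771, -0.004], [0.771, 0.637, 0.008], [0.009, 0.002, -1.0]]
contact_force: [0.6, 0.1, 0.1]
opening: 0.094
```

```bash
python3 -c "
from h import *
to([.36,.33,.26],140)
np.set_printoptions(precision=4,suppress=True)
for n in ['wrist','side']:
    cam(n,n+'4.png'); W=cloud(load(n))
    m=(W[...,2]>.055)&(W[...,2]<.066)&(np.hypot(W[...,0]-.464,W[...,1]-.296)<.12)
    P=W[m]; print(n,len(P),circ(P[:,:2],.093) if len(P)>5 else '', np.percentile(P[:,2],95))
    P=W[m]; print(n,len(P),circ(P[:,:2]) if len(P)>5 else '')
"
```

```text
pos [0.3765 0.2039 0.2595] z [-0.004  0.008 -1.   ] t 9.68 shift [0.1078 0.0675 0.0006] wz -10.5 xang 129.5 q [  16.4   -8.7  104.2    0.5   84.5 -113.2] F [0.6 0.1 0.1] op 0.094
wrist 1213 (array([0.4604, 0.3052, 0.093 ]), np.float64(0.0018189935736916297)) 0.06129584084598753
wrist 1213 (array([0.4595, 0.3043, 0.0911]), np.float64(0.0012043893705213577))
side 224 (array([0.4629, 0.2967, 0.093 ]), np.float64(0.0028940536510631823)) 0.06459784823655447
side 224 (array([0.4628, 0.2965, 0.0906]), np.float64(0.0020285504903009765))
```

View pics/wrist4.png

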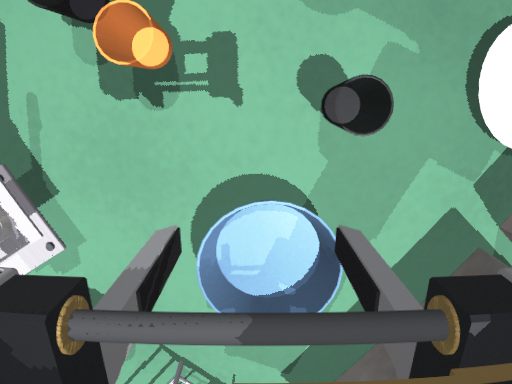

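```bash
sed -i 's/^    im,d=manip.camera(name); /    C=manip.get_calibration(name); im,d=manip.camera(name)/; s/in manip.get_calibration(name).items()/in C.items()/' h.py; python3 -c "
from h import *
to([.37,.37,.2],140)
np.set_printoptions(precision=4,suppress=True)
for n in ['wrist']:
    cam(n,n+'5.png'); W=cloud(load(n))
    m=(W[...,2]>.055)&(W[...,2]<.066)&(np.hypot(W[...,0]-.464,W[...,1]-.296)<.12)
    P=W[m]; print(n,len(P),circ(P[:,:2],.093) if len(P)>5 else '', np.percentile(P[:,2],95))
    P=W[m]; print(n,len(P),circ(P[:,:2]) if len(P)>5 else '')
"
```

```text
pos [0.3762 0.2064 0.26  ] z [-0.004  0.01  -1.   ] t 9.78 shift [0.1291 0.0997 0.0617] wz -10.3 xang 129.7 q [  16.7   -8.6  104.1    0.6   84.6 -113.1] F [ 0.9 -0.1 -0.4] op 0.0942
wrist 1179 (array([0.4628, 0.298 , 0.093 ]), np.float64(0.0016671797184530884)) 0.06030990851415672
wrist 1179 (array([0.4619, 0.2971, 0.0913]), np.float64(0.0011535172855383358))
```

Emit:
carry_out(commands=[{"tx":0.03,"ty":0.025,"tz":0,"wx":0,"wy":0,"wz":-4,"hand":1},{"tx":0.06,"ty":0.05,"tz":0.01,"wx":0,"wy":0,"wz":-8,"hand":1},{"tx":0.09,"ty":0.075,"tz":0.025,"wx":0,"wy":0,"wz":-10.3,"hand":1},{"tx":0.115,"ty":0.095,"tz":0.045,"wx":0,"wy":0,"wz":-10.3,"hand":1},{"tx":0.129,"ty":0.1,"tz":0.06,"wx":0,"wy":0,"wz":-10.3,"hand":1}])

```text
t: 10.25
eef_pos: [0.3727, 0.3697, 0.2002]
eef_rot: [[-0.763, 0.646, -0.004], [0.646, 0.763, 0.009], [0.008, 0.004, -1.0]]
contact_force: [0.4, -1.0, 0.3]
opening: 0.0941
```

```bash
cat >> h.py <<'E'
from scipy.spatial.transform import Rotation as Ro
def to6(p,yaw,tilt=0):
    # tool x at yaw, z down, then rotate about tool y by tilt
    o=manip.get_obs(); R=np.array(o['eef_rot']); a=np.radians(yaw)
    T=np.array([[np.cos(a),np.sin(a),0],[np.sin(a),-np.cos(a),0],[0,0,-1]])@Ro.from_euler('y',tilt,degrees=True).as_matrix()
    w=Ro.from_matrix(R.T@T).as_rotvec(degrees=True)
    print('t',round(o['t'],2),'pos',np.round(o['eef_pos'],4),'shift',np.round(R.T@(np.array(p)-o['eef_pos']),4),'w',np.round(w,1),'q',np.round(o['q'],1),'F',np.round(o['contact_force'],1),'op',round(o['opening'],4))
E
python3 -c "
from h import *
to6([.379,.367,.117],140,-16)"
```

```text
t 10.25 pos [0.3727 0.3697 0.2002] shift [-0.0073  0.0016  0.0831] w [  0.2 -16.5  -0.3] q [  35.     6.4   96.5    0.5   76.9 -104.9] F [ 0.4 -1.   0.3] op 0.0941
```

Emit:
carry_out(commands=[{"tx":0,"ty":0,"tz":0.01,"wx":0,"wy":-5,"wz":0,"hand":1},{"tx":-0.002,"ty":0,"tz":0.03,"wx":0,"wy":-10,"wz":0,"hand":0.8},{"tx":-0.005,"ty":0.001,"tz":0.05,"wx":0.2,"wy":-14,"wz":-0.3,"hand":0.6},{"tx":-0.007,"ty":0.0016,"tz":0.07,"wx":0.2,"wy":-16.5,"wz":-0.3,"hand":0.4},{"tx":-0.007,"ty":0.0016,"tz":0.083,"wx":0.2,"wy":-16.5,"wz":-0.3,"hand":0.2}])

```text
t: 10.67
eef_pos: [0.3776, 0.3656, 0.1143]
eef_rot: [[-0.737, 0.643, 0.21], [0.617, 0.766, -0.181], [-0.277, -0.004, -0.961]]
contact_force: [-0.4, -0.4, -0.2]
opening: 0.0709
```

```bash
python3 -c "
from h import *
to6([.396,.353,.041],140,-16);cam('wrist','wrist6.png')"
```

```text
t 10.67 pos [0.3776 0.3656 0.1143] shift [-0.001   0.0024  0.0766] w [-0.2  0.1  0.1] q [ 44.6  13.1 101.5 -17.7  65.2 -87.9] F [-0.4 -0.4 -0.2] op 0.0709
```

View pics/wrist6.png

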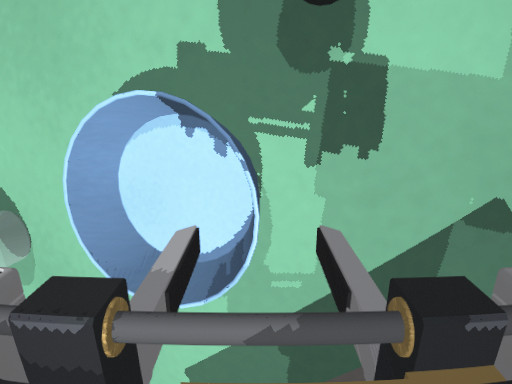

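Emit:
carry_out(commands=[{"tx":0,"ty":0.001,"tz":0.015,"wx":0,"wy":0,"wz":0,"hand":0.2},{"tx":0,"ty":0.002,"tz":0.035,"wx":0,"wy":0,"wz":0,"hand":0.2},{"tx":0,"ty":0.002,"tz":0.055,"wx":0,"wy":0,"wz":0,"hand":0.2},{"tx":0,"ty":0.002,"tz":0.07,"wx":0,"wy":0,"wz":0,"hand":0.2},{"tx":0,"ty":0.002,"tz":0.076,"wx":0,"wy":0,"wz":0,"hand":0.2}])

```text
t: 11.13
eef_pos: [0.3939, 0.3493, 0.0374]
eef_rot: [[-0.736, 0.646, 0.203], [0.619, 0.763, -0.186], [-0.275, -0.012, -0.961]]
contact_force: [-0.9, -0.3, -0.8]
opening: 0.0568
```

Emit:
carry_out(commands=[{"tx":0,"ty":0,"tz":0,"wx":0,"wy":0,"wz":0,"hand":-0.3},{"tx":0,"ty":0,"tz":0,"wx":0,"wy":0,"wz":0,"hand":-0.5},{"tx":0,"ty":0,"tz":0,"wx":0,"wy":0,"wz":0,"hand":-0.7},{"tx":0,"ty":0,"tz":0,"wx":0,"wy":0,"wz":0,"hand":-0.9},{"tx":0,"ty":0,"tz":0,"wx":0,"wy":0,"wz":0,"hand":-1}], force=8)

```text
t: 11.55
eef_pos: [0.3946, 0.35, 0.0386]
eef_rot: [[-0.736, 0.646, 0.205], [0.619, 0.763, -0.185], [-0.275, -0.009, -0.961]]
contact_force: [-0.5, -0.0, 0.1]
opening: 0.0264
```

Emit:
carry_out(commands=[{"tx":0,"ty":0,"tz":0,"wx":0,"wy":0,"wz":0,"hand":-1},{"tx":0,"ty":0,"tz":0,"wx":0,"wy":0,"wz":0,"hand":-1},{"tx":0,"ty":0,"tz":0,"wx":0,"wy":0,"wz":0,"hand":-1},{"tx":0,"ty":0,"tz":0,"wx":0,"wy":0,"wz":0,"hand":-1},{"tx":0,"ty":0,"tz":0,"wx":0,"wy":0,"wz":0,"hand":-1}], force=15)

```text
t: 11.97
eef_pos: [0.3955, 0.3503, 0.0394]
eef_rot: [[-0.736, 0.645, 0.206], [0.618, 0.764, -0.184], [-0.277, -0.008, -0.961]]
contact_force: [1.1, -0.5, 2.2]
opening: 0.0044
```

```bash
python3 -c "
from h import *
to6([.396,.353,.041],140,-16);cam('wrist','wrist7.png')
np.set_printoptions(precision=4,suppress=True)
for n in ['side','scene']:
    cam(n,n+'7.png'); W=cloud(load(n))
    m=(W[...,2]>.055)&(W[...,2]<.066)&(np.hypot(W[...,0]-.464,W[...,1]-.296)<.11)
    P=W[m]; print(n,len(P),circ(P[:,:2],.093) if len(P)>5 else '', np.percentile(P[:,2],95))
"
```

```text
t 11.97 pos [0.3955 0.3503 0.0394] shift [ 0.0008  0.0024 -0.002 ] w [-0.5  0.1 -0. ] q [ 42.1  19.7 103.7 -19.3  56.3 -87.1] F [ 1.1 -0.5  2.2] op 0.0044
side 232 (array([0.462 , 0.2965, 0.093 ]), np.float64(0.0037930929787062173)) 0.06507935477676462
scene 184 (array([0.466, 0.295, 0.093]), np.float64(0.002817419882101383)) 0.061817122495801145
```

View pics/wrist7.png

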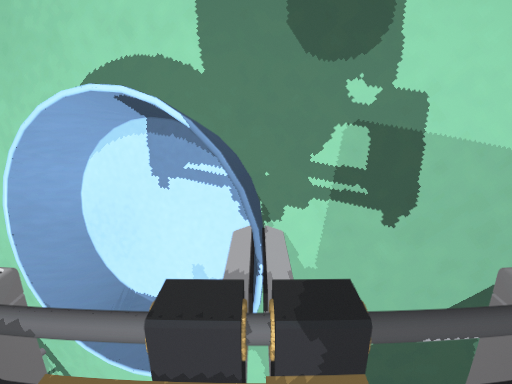

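View pics/scene7.png

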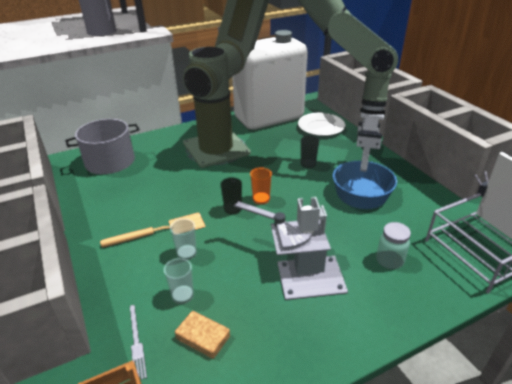

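```bash
python3 -c "
from h import *
o=manip.get_obs();p=np.array(o['eef_pos']);R=np.array(o['eef_rot'])
D=np.array([.0735,-.271,0])
for f in (.06,.16,.28,.4,.52,1): print(f,np.round(R.T@(D*f),4))
W=cloud(load('side')); a=np.radians(-20); L=W-np.array([.614,-.003,0]); x=L[...,0]*np.cos(a)+L[...,1]*np.sin(a); y=-L[...,0]*np.sin(a)+L[...,1]*np.cos(a)
for nm in ['side','scene']:
    W=cloud(load(nm)); L=W-np.array([.614,-.003,0]); x=L[...,0]*np.cos(a)+L[...,1]*np.sin(a); y=-L[...,0]*np.sin(a)+L[...,1]*np.cos(a)
    m=(W[...,2]>.02)&(W[...,2]<.075)&(abs(x-40)<1e9)&(x>-.06)&(x<.14)&(abs(y)<.08)
    print(nm,m.sum(),np.percentile(x[m],[0,5,25,50,75,95,100]).round(3),np.percentile(y[m],[0,5,50,95,100]).round(3))
"
```

```text
0.06 [-0.0133 -0.0096  0.0039]
0.16 [-0.0355 -0.0255  0.0104]
0.28 [-0.0621 -0.0447  0.0182]
0.4 [-0.0887 -0.0638  0.026 ]
0.52 [-0.1153 -0.083   0.0339]
1 [-0.2217 -0.1596  0.0651]
side 9 [0.027 0.03  0.041 0.049 0.06  0.097 0.119] [-0.035 -0.035 -0.034  0.024  0.062]
scene 492 [0.032 0.057 0.068 0.069 0.07  0.071 0.073] [-0.035 -0.035 -0.004  0.03   0.035]
```

Emit:
carry_out(commands=[{"tx":-0.0089,"ty":-0.0064,"tz":0.0026,"wx":0,"wy":0,"wz":0,"hand":-1},{"tx":-0.0222,"ty":-0.016,"tz":0.0065,"wx":0,"wy":0,"wz":0,"hand":-1},{"tx":-0.04,"ty":-0.0288,"tz":0.0117,"wx":0,"wy":0,"wz":0,"hand":-1},{"tx":-0.0576,"ty":-0.0415,"tz":0.0169,"wx":0,"wy":0,"wz":0,"hand":-1},{"tx":-0.0754,"ty":-0.0543,"tz":0.0221,"wx":0,"wy":0,"wz":0,"hand":-1}], force=20)

```text
t: 12.53
eef_pos: [0.4201, 0.2582, 0.0393]
eef_rot: [[-0.735, 0.646, 0.206], [0.62, 0.764, -0.181], [-0.274, -0.006, -0.962]]
contact_force: [-0.9, 2.2, 0.9]
opening: 0.0036
```

```bash
python3 -c "
from h import *
to6([.4690,.0793,.0394],140,-16)
o=manip.get_obs();p=np.array(o['eef_pos']);R=np.array(o['eef_rot'])
D=np.array([.4690,.0793,.0394])-p
for f in (.1,.2,.3,.4,.5,1): print(f,np.round(R.T@(D*f),4))
cam('scene','scene8.png')
"
```

```text
t 12.53 pos [0.4201 0.2582 0.0393] shift [-0.1468 -0.105   0.0424] w [-0.4 -0.1 -0.1] q [ 31.6  14.5 110.9 -19.6  51.6 -96.4] F [-0.9  2.2  0.9] op 0.0036
0.1 [-0.0147 -0.0105  0.0042]
0.2 [-0.0294 -0.021   0.0085]
0.3 [-0.044  -0.0315  0.0127]
0.4 [-0.0587 -0.042   0.017 ]
0.5 [-0.0734 -0.0525  0.0212]
1 [-0.1468 -0.105   0.0424]
```

View pics/scene8.png

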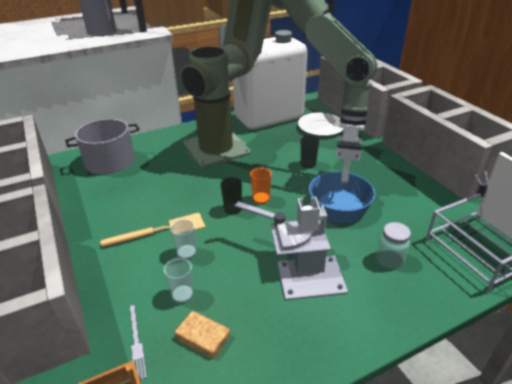

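Basin moves flat with the gripper (now at 341,197). Continue.

Emit:
carry_out(commands=[{"tx":-0.0147,"ty":-0.0105,"tz":0.0042,"wx":0,"wy":0,"wz":0,"hand":-1},{"tx":-0.0294,"ty":-0.021,"tz":0.0085,"wx":0,"wy":0,"wz":0,"hand":-1},{"tx":-0.044,"ty":-0.0315,"tz":0.0127,"wx":0,"wy":0,"wz":0,"hand":-1},{"tx":-0.0587,"ty":-0.042,"tz":0.017,"wx":0,"wy":0,"wz":0,"hand":-1},{"tx":-0.0734,"ty":-0.0525,"tz":0.0212,"wx":0,"wy":0,"wz":0,"hand":-1}])

```text
t: 13.0
eef_pos: [0.444, 0.1645, 0.0393]
eef_rot: [[-0.734, 0.648, 0.204], [0.621, 0.762, -0.185], [-0.275, -0.009, -0.961]]
contact_force: [-0.7, 3.6, -0.1]
opening: 0.0036
```

```bash
python3 -c "
from h import *
to6([.4690,.0793,.0394],140,-16)
o=manip.get_obs();p=np.array(o['eef_pos']);R=np.array(o['eef_rot'])
D=np.array([.4690,.0793,.0394])-p
for f in (.2,.4,.6,.85,1): print(f,np.round(R.T@(D*f),4))
"
```

```text
t 13.0 pos [0.444  0.1645 0.0393] shift [-0.0712 -0.0487  0.0207] w [-0.6 -0.  -0.2] q [  19.6   10.7  115.7  -19.2   47.5 -107.8] F [-0.7  3.6 -0.1] op 0.0036
0.2 [-0.0142 -0.0097  0.0041]
0.4 [-0.0285 -0.0195  0.0083]
0.6 [-0.0427 -0.0292  0.0124]
0.85 [-0.0606 -0.0414  0.0176]
1 [-0.0712 -0.0487  0.0207]
```

Emit:
carry_out(commands=[{"tx":-0.0142,"ty":-0.0097,"tz":0.0041,"wx":0,"wy":0,"wz":0,"hand":-1},{"tx":-0.0285,"ty":-0.0195,"tz":0.0083,"wx":0,"wy":0,"wz":0,"hand":-1},{"tx":-0.0427,"ty":-0.0292,"tz":0.0124,"wx":0,"wy":0,"wz":0,"hand":-1},{"tx":-0.0606,"ty":-0.0414,"tz":0.0176,"wx":0,"wy":0,"wz":0,"hand":-1},{"tx":-0.0712,"ty":-0.0487,"tz":0.0207,"wx":0,"wy":0,"wz":0,"hand":-1}])

```text
t: 13.42
eef_pos: [0.4686, 0.0787, 0.0393]
eef_rot: [[-0.733, 0.649, 0.203], [0.623, 0.76, -0.183], [-0.273, -0.008, -0.962]]
contact_force: [-1.3, 5.6, 3.4]
opening: 0.0036
```

```bash
python3 -c "
from h import *
to6([.4690,.0793,.0394],140,-16)
np.set_printoptions(precision=4,suppress=True)
for n in ['side','scene','wrist']:
    cam(n,n+'9.png'); W=cloud(load(n))
    m=(W[...,2]>.055)&(W[...,2]<.066)&(np.hypot(W[...,0]-.537,W[...,1]-.025)<.11)
    P=W[m]; print(n,len(P),circ(P[:,:2],.093) if len(P)>5 else '', np.percentile(P[:,2],95))
"
```

```text
t 13.42 pos [0.4686 0.0787 0.0393] shift [-0.      0.0007 -0.0001] w [-0.6 -0.1 -0.4] q [   7.4    9.1  117.6  -17.4   44.1 -120.6] F [-1.3  5.6  3.4] op 0.0036
side 175 (array([0.5322, 0.0193, 0.093 ]), np.float64(0.002924396520502927)) 0.06398941559076166
scene 159 (array([0.5345, 0.0155, 0.093 ]), np.float64(0.002530620078272273)) 0.06118354852162768
wrist 6366 (array([0.5293, 0.0199, 0.093 ]), np.float64(0.002040336676185568)) 0.06044711716334662
```

View pics/scene9.png

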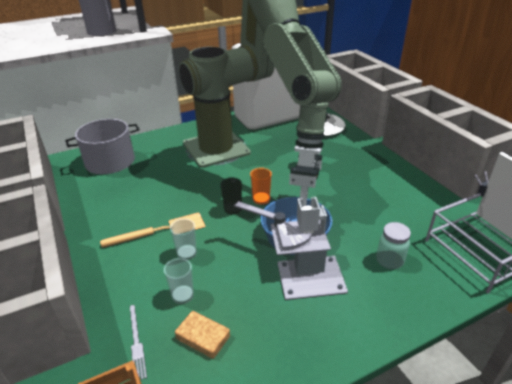

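View pics/side9.png

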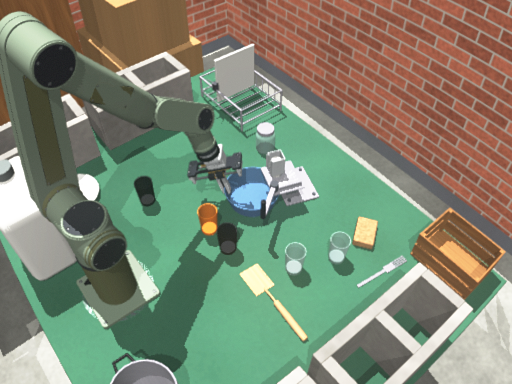

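View pics/wrist9.png

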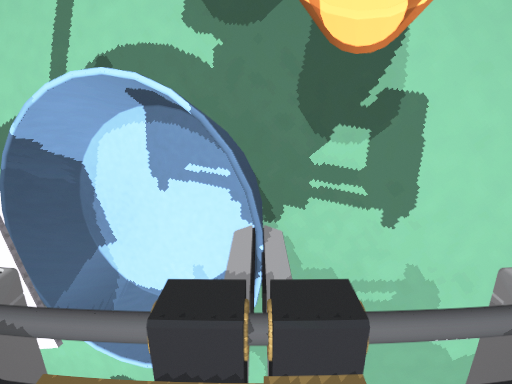

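```bash
python3 -c "
from h import *
to6([.4766,.0827,.0394],140,-16)"
```

```text
t 13.57 pos [0.4686 0.0781 0.0393] shift [-0.003   0.0087  0.0006] w [-0.7 -0.1 -0.4] q [   7.5    9.2  117.6  -17.6   44.2 -120.4] F [ 0.3 -2.6  2.7] op 0.0035
```

Emit:
carry_out(commands=[{"tx":-0.001,"ty":0.003,"tz":0.0002,"wx":0,"wy":0,"wz":0,"hand":-1},{"tx":-0.002,"ty":0.006,"tz":0.0004,"wx":0,"wy":0,"wz":0,"hand":-1},{"tx":-0.003,"ty":0.009,"tz":0.0006,"wx":0,"wy":0,"wz":0,"hand":-1},{"tx":-0.003,"ty":0.009,"tz":0.0006,"wx":0,"wy":0,"wz":0,"hand":-1},{"tx":-0.003,"ty":0.009,"tz":0.0006,"wx":0,"wy":0,"wz":0,"hand":-1}])

```text
t: 13.98
eef_pos: [0.4752, 0.0831, 0.0391]
eef_rot: [[-0.733, 0.65, 0.199], [0.622, 0.76, -0.187], [-0.273, -0.013, -0.962]]
contact_force: [-2.9, -2.0, 5.5]
opening: 0.0038
```

Emit:
carry_out(commands=[{"tx":0,"ty":0,"tz":0,"wx":0,"wy":0,"wz":0,"hand":-0.8},{"tx":0,"ty":0,"tz":0,"wx":0,"wy":0,"wz":0,"hand":-0.6},{"tx":0,"ty":0,"tz":0,"wx":0,"wy":0,"wz":0,"hand":-0.4},{"tx":0,"ty":0,"tz":0,"wx":0,"wy":0,"wz":0,"hand":-0.3},{"tx":0,"ty":0,"tz":0,"wx":0,"wy":0,"wz":0,"hand":-0.3}])

```text
t: 14.4
eef_pos: [0.475, 0.0834, 0.0389]
eef_rot: [[-0.734, 0.65, 0.199], [0.622, 0.76, -0.187], [-0.273, -0.013, -0.962]]
contact_force: [0.3, 0.2, 0.2]
opening: 0.0312
```

Emit:
carry_out(commands=[{"tx":0,"ty":0,"tz":-0.01,"wx":0,"wy":0,"wz":0,"hand":-0.3},{"tx":0,"ty":0,"tz":-0.03,"wx":0,"wy":0,"wz":0,"hand":-0.3},{"tx":0,"ty":0,"tz":-0.06,"wx":0,"wy":0,"wz":0,"hand":-0.3},{"tx":0,"ty":0,"tz":-0.09,"wx":0,"wy":0,"wz":0,"hand":-0.3},{"tx":0,"ty":0,"tz":-0.12,"wx":0,"wy":0,"wz":0,"hand":-0.3}])

```text
t: 14.82
eef_pos: [0.4502, 0.1061, 0.1558]
eef_rot: [[-0.734, 0.65, 0.199], [0.622, 0.76, -0.187], [-0.272, -0.014, -0.962]]
contact_force: [0.7, 0.3, -0.2]
opening: 0.0331
```

```bash
python3 -c "
from h import *
to6([.40,-0.0,.24],90,0)
np.set_printoptions(precision=4,suppress=True)
for n in ['side','scene','wrist']:
    cam(n,n+'10.png'); W=cloud(load(n))
    m=(W[...,2]>.055)&(W[...,2]<.066)&(np.hypot(W[...,0]-.537,W[...,1]-.025)<.11)
    P=W[m]; print(n,len(P),circ(P[:,:2],.093) if len(P)>5 else '', np.percentile(P[:,2],95))
    m=(W[...,2]>.125)&(W[...,2]<.18)&(np.hypot(W[...,0]-.457,W[...,1]+.126)<.03)
    P=W[m]; print(n,len(P),circ(P[:,:2],.008) if len(P)>5 else '')
"
```

```text
t 14.82 pos [0.4502 0.1061 0.1558] shift [-0.0521 -0.1145 -0.0711] w [ 6.1 15.1 49.3] q [  11.7   -3.1  113.6  -14.8   61.1 -121.6] F [ 0.7  0.3 -0.2] op 0.0331
side 194 (array([0.5379, 0.0229, 0.093 ]), np.float64(0.0018074348880575022)) 0.0644046936279207
side 59 (array([ 0.4571, -0.1246,  0.008 ]), np.float64(0.0009569923859592029))
scene 143 (array([0.5401, 0.0221, 0.093 ]), np.float64(0.0015902221373862685)) 0.05890331551817497
scene 109 (array([ 0.4576, -0.1267,  0.008 ]), np.float64(0.0010631873257147938))
wrist 2125 (array([0.5363, 0.0244, 0.093 ]), np.float64(0.0015230064494996174)) 0.06008822196988045
wrist 0
```

View pics/wrist10.png

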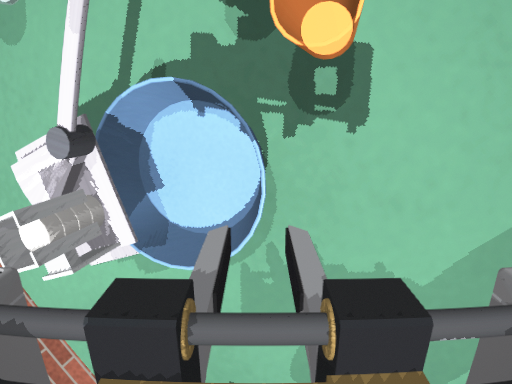

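View pics/side10.png

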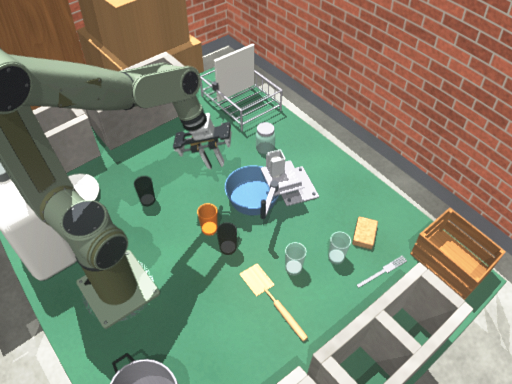

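```bash
python3 -c "
from h import *
to6([.40,-0.0,.22],110,0)
to6([.40,-0.0,.22],35,0)"
```

```text
t 14.97 pos [0.4531 0.1068 0.1578] shift [-0.0448 -0.1162 -0.0509] w [ 3.7 15.8 29.4] q [  11.8   -3.1  113.4  -14.8   60.9 -121.6] F [-0.6 -0.  -0.3] op 0.0327
t 14.97 pos [0.4531 0.1068 0.1578] shift [-0.0448 -0.1162 -0.0509] w [ 14.4  11.7 103.8] q [  11.8   -3.1  113.4  -14.8   60.9 -121.6] F [-0.6 -0.  -0.3] op 0.0327
```

Emit:
carry_out(commands=[{"tx":-0.01,"ty":-0.02,"tz":-0.03,"wx":0.6,"wy":3,"wz":6,"hand":-0.3},{"tx":-0.02,"ty":-0.05,"tz":-0.05,"wx":1.2,"wy":6,"wz":12,"hand":-0.5},{"tx":-0.03,"ty":-0.08,"tz":-0.051,"wx":2,"wy":9,"wz":18,"hand":-0.79},{"tx":-0.04,"ty":-0.1,"tz":-0.051,"wx":3,"wy":13,"wz":24,"hand":-0.79},{"tx":-0.045,"ty":-0.116,"tz":-0.051,"wx":3.7,"wy":15.8,"wz":29.4,"hand":-0.79}], force=20)

```text
t: 15.38
eef_pos: [0.3999, -0.0015, 0.2203]
eef_rot: [[-0.337, 0.942, -0.0], [0.942, 0.337, 0.002], [0.002, 0.0, -1.0]]
contact_force: [-0.1, -0.9, -0.7]
opening: 0.0113
```

```bash
python3 -c "
from h import *
to6([.42,-0.075,.2],70,0)
to6([.434,-0.093,.15],35,0)"
```

```text
t 15.38 pos [ 0.3999 -0.0015  0.2203] shift [-0.076  -0.0058  0.0202] w [-0.  -0.1 39.7] q [-1.270e+01 -1.080e+01  1.107e+02  1.000e-01  8.010e+01 -1.224e+02] F [-0.1 -0.9 -0.7] op 0.0113
t 15.38 pos [ 0.3999 -0.0015  0.2203] shift [-0.0978  0.0013  0.0702] w [-0.  -0.1 74.7] q [-1.270e+01 -1.080e+01  1.107e+02  1.000e-01  8.010e+01 -1.224e+02] F [-0.1 -0.9 -0.7] op 0.0113
```

Emit:
carry_out(commands=[{"tx":-0.015,"ty":0,"tz":0,"wx":0,"wy":0,"wz":7,"hand":-0.79},{"tx":-0.03,"ty":0,"tz":0,"wx":0,"wy":0,"wz":14,"hand":-0.79},{"tx":-0.045,"ty":0,"tz":0.005,"wx":0,"wy":0,"wz":21,"hand":-0.79},{"tx":-0.06,"ty":0,"tz":0.01,"wx":0,"wy":0,"wz":28,"hand":-0.79},{"tx":-0.075,"ty":0,"tz":0.02,"wx":0,"wy":0,"wz":35,"hand":-0.79}])

```text
t: 15.8
eef_pos: [0.4251, -0.0731, 0.1994]
eef_rot: [[0.271, 0.963, -0.001], [0.963, -0.271, 0.002], [0.002, -0.001, -1.0]]
contact_force: [0.1, -0.7, 0.8]
opening: 0.0097
```

```bash
python3 -c "
from h import *
to6([.43,-0.088,.15],35,0)"
```

```text
t 15.8 pos [ 0.4251 -0.0731  0.1994] shift [-0.0131  0.0089  0.0493] w [-0.1 -0.1 39.3] q [-2.140e+01 -5.300e+00  1.085e+02  1.000e-01  7.690e+01 -9.560e+01] F [ 0.1 -0.7  0.8] op 0.0097
```

Emit:
carry_out(commands=[{"tx":-0.003,"ty":0.002,"tz":0.0,"wx":0,"wy":0,"wz":7,"hand":-0.79},{"tx":-0.006,"ty":0.004,"tz":0.005,"wx":0,"wy":0,"wz":14,"hand":-0.79},{"tx":-0.01,"ty":0.006,"tz":0.02,"wx":0,"wy":0,"wz":21,"hand":-0.79},{"tx":-0.013,"ty":0.009,"tz":0.035,"wx":0,"wy":0,"wz":28,"hand":-0.79},{"tx":-0.013,"ty":0.009,"tz":0.049,"wx":0,"wy":0,"wz":35,"hand":-0.79}])

```text
t: 16.22
eef_pos: [0.4293, -0.0883, 0.1483]
eef_rot: [[0.779, 0.627, -0.003], [0.627, -0.779, 0.003], [-0.001, -0.004, -1.0]]
contact_force: [-0.2, 0.3, 0.5]
opening: 0.01
```

```bash
cat > arc.py <<'E'
from h import *
import sys
pin=np.array([.565,-.053]); 
def tgt(phi,off=.0142):
    a=np.radians(phi); return np.r_[pin+.130*np.array([np.cos(a),np.sin(a)])-off*np.array([-np.sin(a),np.cos(a)]),.15], phi-180
for a in sys.argv[1:]:
    phi,off=(a.split(',')+['.0142'])[:2]
    p,y=tgt(float(phi),float(off)); print(a,p.round(4),end=' '); to6(p,y,0)
E
python3 arc.py 214.3,.04 214.3,.02 215 220 226 233 240; python3 -c "
from h import *
cam('side','side11.png');cam('wrist','wrist11.png')"
```

```text
214.3,.04 [ 0.4351 -0.0932  0.15  ] t 16.22 pos [ 0.4293 -0.0883  0.1483] shift [ 0.0014  0.0074 -0.0018] w [-0.2  0.   4.6] q [-2.300e+01 -8.000e-01  1.108e+02  1.000e-01  7.030e+01 -6.190e+01] F [-0.2  0.3  0.5] op 0.01
214.3,.02 [ 0.4463 -0.1097  0.15  ] t 16.22 pos [ 0.4293 -0.0883  0.1483] shift [-0.0002  0.0273 -0.0018] w [-0.2  0.   4.6] q [-2.300e+01 -8.000e-01  1.108e+02  1.000e-01  7.030e+01 -6.190e+01] F [-0.2  0.3  0.5] op 0.01
215 [ 0.4504 -0.1159  0.15  ] t 16.22 pos [ 0.4293 -0.0883  0.1483] shift [-0.0009  0.0347 -0.0019] w [-0.2  0.   3.9] q [-2.300e+01 -8.000e-01  1.108e+02  1.000e-01  7.030e+01 -6.190e+01] F [-0.2  0.3  0.5] op 0.01
220 [ 0.4563 -0.1257  0.15  ] t 16.22 pos [ 0.4293 -0.0883  0.1483] shift [-0.0024  0.046  -0.0019] w [-0.2  0.  -1.1] q [-2.300e+01 -8.000e-01  1.108e+02  1.000e-01  7.030e+01 -6.190e+01] F [-0.2  0.3  0.5] op 0.01
226 [ 0.4645 -0.1367  0.15  ] t 16.22 pos [ 0.4293 -0.0883  0.1483] shift [-0.0029  0.0597 -0.002 ] w [-0.2  0.  -7.1] q [-2.300e+01 -8.000e-01  1.108e+02  1.000e-01  7.030e+01 -6.190e+01] F [-0.2  0.3  0.5] op 0.01
233 [ 0.4754 -0.1483  0.15  ] t 16.22 pos [ 0.4293 -0.0883  0.1483] shift [-0.0017  0.0756 -0.002 ] w [ -0.2   0.  -14.1] q [-2.300e+01 -8.000e-01  1.108e+02  1.000e-01  7.030e+01 -6.190e+01] F [-0.2  0.3  0.5] op 0.01
240 [ 0.4877 -0.1585  0.15  ] t 16.22 pos [ 0.4293 -0.0883  0.1483] shift [ 0.0014  0.0912 -0.0021] w [ -0.2  -0.  -21.1] q [-2.300e+01 -8.000e-01  1.108e+02  1.000e-01  7.030e+01 -6.190e+01] F [-0.2  0.3  0.5] op 0.01
```

View pics/side11.png

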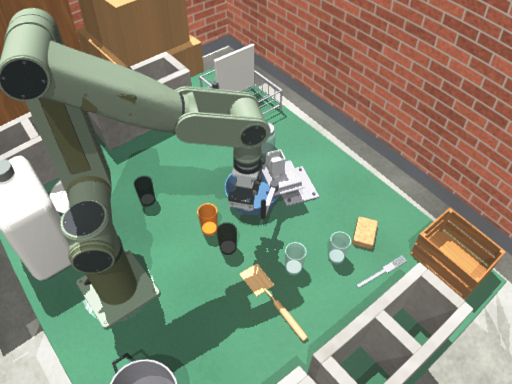

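View pics/wrist11.png

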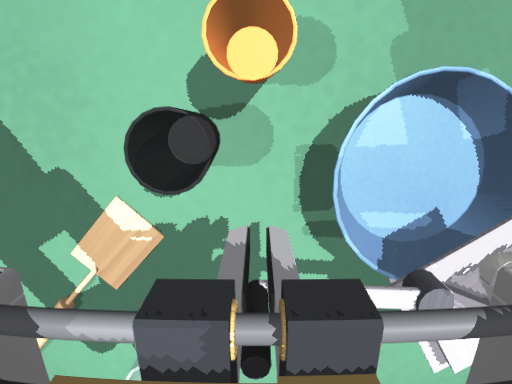

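Emit:
carry_out(commands=[{"tx":0,"ty":0.018,"tz":-0.002,"wx":0,"wy":0,"wz":4,"hand":-0.79},{"tx":-0.0009,"ty":0.033,"tz":-0.002,"wx":0,"wy":0,"wz":4,"hand":-0.79},{"tx":-0.0024,"ty":0.046,"tz":-0.002,"wx":0,"wy":0,"wz":-1,"hand":-0.79},{"tx":-0.0029,"ty":0.0597,"tz":-0.002,"wx":0,"wy":0,"wz":-7,"hand":-0.79},{"tx":-0.0017,"ty":0.0756,"tz":-0.002,"wx":0,"wy":0,"wz":-14,"hand":-0.79}])

```text
t: 16.73
eef_pos: [0.4718, -0.1458, 0.1474]
eef_rot: [[0.591, 0.806, -0.014], [0.807, -0.591, 0.008], [-0.001, -0.016, -1.0]]
contact_force: [-3.1, 3.7, 2.8]
opening: 0.0099
```

```bash
python3 arc.py 240 246 252 258 264 265.5; python3 -c "
from h import *
cam('wrist','wrist12.png')"
```

```text
240 [ 0.4877 -0.1585  0.15  ] t 16.73 pos [ 0.4718 -0.1458  0.1474] shift [-0.0008  0.0203 -0.0029] w [-0.9  0.  -6.2] q [-2.73e+01  6.60e+00  1.03e+02  1.00e-01  7.13e+01 -8.11e+01] F [-3.1  3.7  2.8] op 0.0099
246 [ 0.4992 -0.166   0.15  ] t 16.73 pos [ 0.4718 -0.1458  0.1474] shift [-0.0001  0.034  -0.0031] w [ -0.9  -0.  -12.2] q [-2.73e+01  6.60e+00  1.03e+02  1.00e-01  7.13e+01 -8.11e+01] F [-3.1  3.7  2.8] op 0.0099
252 [ 0.5113 -0.1722  0.15  ] t 16.73 pos [ 0.4718 -0.1458  0.1474] shift [ 0.002   0.0475 -0.0033] w [ -0.9  -0.1 -18.2] q [-2.73e+01  6.60e+00  1.03e+02  1.00e-01  7.13e+01 -8.11e+01] F [-3.1  3.7  2.8] op 0.0099
258 [ 0.5241 -0.1772  0.15  ] t 16.73 pos [ 0.4718 -0.1458  0.1474] shift [ 0.0056  0.0607 -0.0035] w [ -0.9  -0.1 -24.2] q [-2.73e+01  6.60e+00  1.03e+02  1.00e-01  7.13e+01 -8.11e+01] F [-3.1  3.7  2.8] op 0.0099
264 [ 0.5373 -0.1808  0.15  ] t 16.73 pos [ 0.4718 -0.1458  0.1474] shift [ 0.0105  0.0735 -0.0037] w [ -0.9  -0.2 -30.2] q [-2.73e+01  6.60e+00  1.03e+02  1.00e-01  7.13e+01 -8.11e+01] F [-3.1  3.7  2.8] op 0.0099
265.5 [ 0.5406 -0.1815  0.15  ] t 16.73 pos [ 0.4718 -0.1458  0.1474] shift [ 0.0119  0.0766 -0.0038] w [ -0.9  -0.2 -31.7] q [-2.73e+01  6.60e+00  1.03e+02  1.00e-01  7.13e+01 -8.11e+01] F [-3.1  3.7  2.8] op 0.0099
```

View pics/wrist12.png

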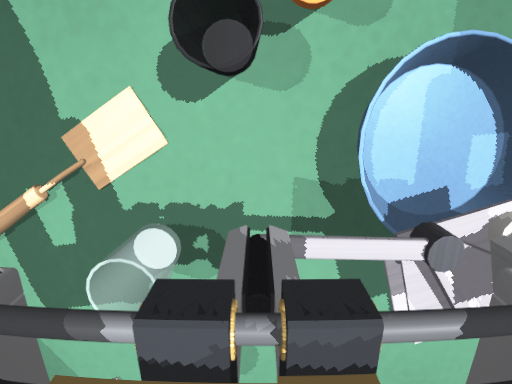

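Emit:
carry_out(commands=[{"tx":-0.001,"ty":0.0203,"tz":-0.003,"wx":-0.5,"wy":0,"wz":-6.2,"hand":-0.79},{"tx":0,"ty":0.034,"tz":-0.003,"wx":-0.9,"wy":0,"wz":-12.2,"hand":-0.79},{"tx":0.002,"ty":0.0475,"tz":-0.003,"wx":-0.9,"wy":0,"wz":-18.2,"hand":-0.79},{"tx":0.0056,"ty":0.0607,"tz":-0.003,"wx":-0.9,"wy":0,"wz":-24.2,"hand":-0.79},{"tx":0.0105,"ty":0.0735,"tz":-0.003,"wx":-0.9,"wy":0,"wz":-30,"hand":-0.79}])

```text
t: 17.2
eef_pos: [0.5363, -0.1799, 0.1482]
eef_rot: [[0.1, 0.995, -0.006], [0.995, -0.1, 0.007], [0.007, -0.006, -1.0]]
contact_force: [-20.5, 8.0, 7.3]
opening: 0.0102
```

```bash
python3 arc.py 263.4 264 265.5 267
```

```text
263.4 [ 0.536  -0.1805  0.15  ] t 17.2 pos [ 0.5363 -0.1799  0.1482] shift [-0.0007 -0.0003 -0.0018] w [-0.4 -0.4  0.9] q [ -27.4   14.7   93.3    0.2   72.5 -111.8] F [-20.5   8.    7.3] op 0.0102
264 [ 0.5373 -0.1808  0.15  ] t 17.2 pos [ 0.5363 -0.1799  0.1482] shift [-0.0008  0.0011 -0.0018] w [-0.4 -0.4  0.3] q [ -27.4   14.7   93.3    0.2   72.5 -111.8] F [-20.5   8.    7.3] op 0.0102
265.5 [ 0.5406 -0.1815  0.15  ] t 17.2 pos [ 0.5363 -0.1799  0.1482] shift [-0.0012  0.0045 -0.0018] w [-0.4 -0.4 -1.2] q [ -27.4   14.7   93.3    0.2   72.5 -111.8] F [-20.5   8.    7.3] op 0.0102
267 [ 0.544  -0.1821  0.15  ] t 17.2 pos [ 0.5363 -0.1799  0.1482] shift [-0.0014  0.0079 -0.0019] w [-0.3 -0.4 -2.7] q [ -27.4   14.7   93.3    0.2   72.5 -111.8] F [-20.5   8.    7.3] op 0.0102
```

```bash
python3 -c "
from h import *
cam('scene','scene13.png');cam('side','side13.png')
a=cv2.imread('pics/scene13.png')[150:310,210:370];b=cv2.imread('pics/side13.png')[120:280,190:350]
cv2.imwrite('pics/c13.png',cv2.resize(np.hstack([a,b]),(800,400),interpolation=cv2.INTER_CUBIC))"
```

```text
(no output)
```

View pics/c13.png

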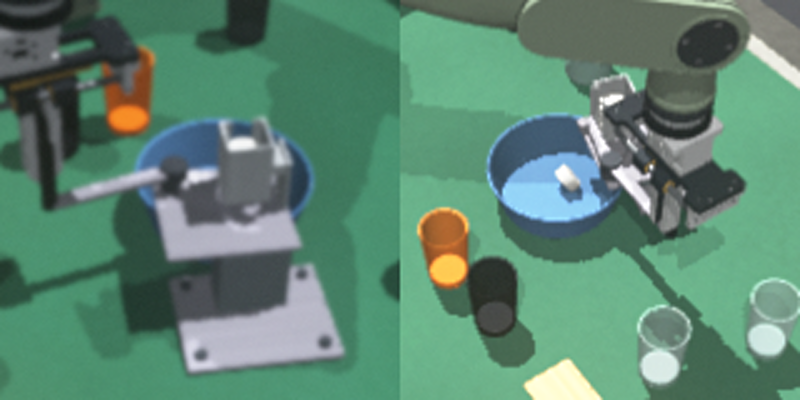

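Emit:
carry_out(commands=[{"tx":0,"ty":-0.035,"tz":0,"wx":0,"wy":0,"wz":0,"hand":-0.79},{"tx":0,"ty":-0.075,"tz":0,"wx":0,"wy":0,"wz":0,"hand":-0.79},{"tx":0,"ty":-0.11,"tz":0,"wx":0,"wy":0,"wz":0,"hand":-0.79},{"tx":0,"ty":-0.13,"tz":0,"wx":0,"wy":0,"wz":0,"hand":-0.79},{"tx":0,"ty":-0.14,"tz":0,"wx":0,"wy":0,"wz":0,"hand":-0.79}])

```text
t: 17.72
eef_pos: [0.3934, -0.1642, 0.149]
eef_rot: [[0.103, 0.995, -0.011], [0.995, -0.103, 0.009], [0.007, -0.011, -1.0]]
contact_force: [0.7, -0.0, 0.5]
opening: 0.0099
```

Emit:
carry_out(commands=[{"tx":0,"ty":0,"tz":-0.02,"wx":0,"wy":0,"wz":5,"hand":-0.79},{"tx":0,"ty":0,"tz":-0.04,"wx":0,"wy":0,"wz":11,"hand":-0.79},{"tx":0,"ty":0,"tz":-0.06,"wx":0,"wy":0,"wz":18,"hand":-0.79},{"tx":0.015,"ty":0,"tz":-0.06,"wx":0,"wy":0,"wz":25,"hand":-0.79},{"tx":0.04,"ty":0,"tz":-0.06,"wx":0,"wy":0,"wz":32,"hand":-0.79}])

```text
t: 18.13
eef_pos: [0.4002, -0.1268, 0.2118]
eef_rot: [[0.621, 0.783, -0.005], [0.783, -0.621, 0.005], [0.001, -0.008, -1.0]]
contact_force: [-0.0, 0.3, -0.7]
opening: 0.0098
```

```bash
python3 arc.py 214.3,.04; python3 -c "
from h import *
cam('scene','scene14.png');cam('side','side14.png');cam('wrist','wrist14.png')
a=cv2.imread('pics/scene14.png')[150:310,210:370];b=cv2.imread('pics/side14.png')[120:280,190:350]
cv2.imwrite('pics/c14.png',cv2.resize(np.hstack([a,b]),(800,400),interpolation=cv2.INTER_CUBIC))"
```

```text
214.3,.04 [ 0.4351 -0.0932  0.15  ] t 18.13 pos [ 0.4002 -0.1268  0.2118] shift [0.048  0.0069 0.0618] w [-0.4  0.  17.3] q [-2.950e+01 -7.300e+00  1.088e+02  1.000e-01  7.900e+01 -8.110e+01] F [-0.   0.3 -0.7] op 0.0098
```

View pics/c14.png

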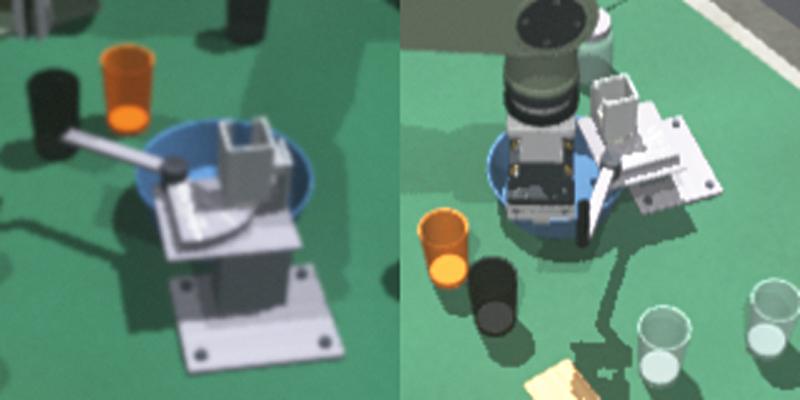

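View pics/wrist14.png

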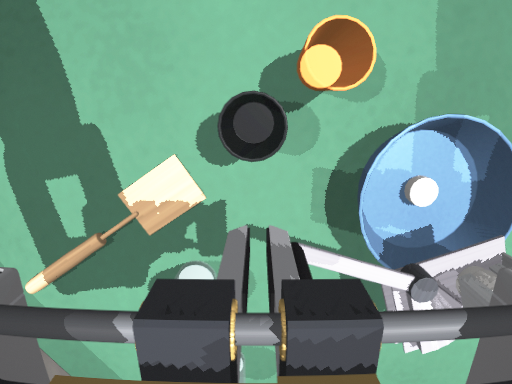

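Emit:
carry_out(commands=[{"tx":0.015,"ty":-0.002,"tz":0,"wx":0,"wy":0,"wz":5,"hand":-0.79},{"tx":0.035,"ty":-0.002,"tz":0,"wx":0,"wy":0,"wz":11,"hand":-0.79},{"tx":0.048,"ty":0,"tz":0.02,"wx":0,"wy":0,"wz":17,"hand":-0.79},{"tx":0.048,"ty":0.002,"tz":0.045,"wx":0,"wy":0,"wz":17,"hand":-0.79},{"tx":0.048,"ty":0.003,"tz":0.062,"wx":0,"wy":0,"wz":17,"hand":-0.79}])

```text
t: 18.7
eef_pos: [0.4303, -0.0877, 0.1465]
eef_rot: [[0.814, 0.581, -0.01], [0.581, -0.814, 0.007], [-0.003, -0.012, -1.0]]
contact_force: [-0.6, -1.0, -0.0]
opening: 0.0095
```

```bash
python3 arc.py 214.3,.02 215 220 226 233; python3 -c "
from h import *
cam('wrist','wrist15.png')"
```

```text
214.3,.02 [ 0.4463 -0.1097  0.15  ] t 18.7 pos [ 0.4303 -0.0877  0.1465] shift [ 0.0002  0.0272 -0.0038] w [-0.7  0.2  1.2] q [-23.   -0.3 110.4   0.2  70.5 -58.6] F [-0.6 -1.  -0. ] op 0.0095
215 [ 0.4504 -0.1159  0.15  ] t 18.7 pos [ 0.4303 -0.0877  0.1465] shift [-0.0001  0.0345 -0.0039] w [-0.7  0.2  0.5] q [-23.   -0.3 110.4   0.2  70.5 -58.6] F [-0.6 -1.  -0. ] op 0.0095
220 [ 0.4563 -0.1257  0.15  ] t 18.7 pos [ 0.4303 -0.0877  0.1465] shift [-0.001   0.0459 -0.0041] w [-0.7  0.2 -4.5] q [-23.   -0.3 110.4   0.2  70.5 -58.6] F [-0.6 -1.  -0. ] op 0.0095
226 [ 0.4645 -0.1367  0.15  ] t 18.7 pos [ 0.4303 -0.0877  0.1465] shift [-0.0007  0.0596 -0.0042] w [ -0.7   0.1 -10.5] q [-23.   -0.3 110.4   0.2  70.5 -58.6] F [-0.6 -1.  -0. ] op 0.0095
233 [ 0.4754 -0.1483  0.15  ] t 18.7 pos [ 0.4303 -0.0877  0.1465] shift [ 0.0015  0.0754 -0.0044] w [ -0.7   0.1 -17.5] q [-23.   -0.3 110.4   0.2  70.5 -58.6] F [-0.6 -1.  -0. ] op 0.0095
```

View pics/wrist15.png

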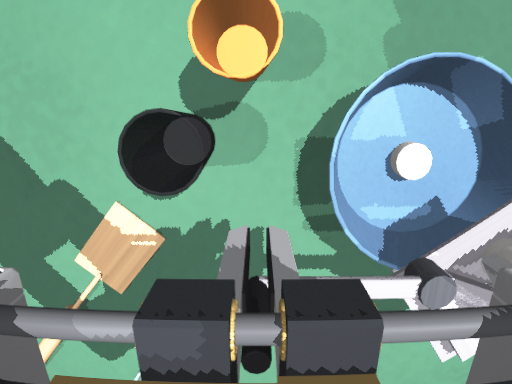

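Aligned again with the post (257,320). Second swing.

Emit:
carry_out(commands=[{"tx":0,"ty":0.018,"tz":-0.004,"wx":-0.5,"wy":0,"wz":0.5,"hand":-0.79},{"tx":0,"ty":0.033,"tz":-0.004,"wx":-0.7,"wy":0,"wz":0.5,"hand":-0.79},{"tx":-0.001,"ty":0.046,"tz":-0.004,"wx":-0.7,"wy":0,"wz":-4.5,"hand":-0.79},{"tx":-0.0007,"ty":0.0596,"tz":-0.004,"wx":-0.7,"wy":0,"wz":-10.5,"hand":-0.79},{"tx":0.0015,"ty":0.0754,"tz":-0.004,"wx":-0.7,"wy":0,"wz":-17.5,"hand":-0.79}])

```text
t: 19.17
eef_pos: [0.4727, -0.1474, 0.1462]
eef_rot: [[0.597, 0.802, -0.009], [0.802, -0.597, 0.005], [-0.001, -0.01, -1.0]]
contact_force: [-0.9, 5.9, 2.7]
opening: 0.0099
```

```bash
python3 arc.py 240 246 252 258 264
```

```text
240 [ 0.4877 -0.1585  0.15  ] t 19.17 pos [ 0.4727 -0.1474  0.1462] shift [ 0.0001  0.0187 -0.0039] w [-0.6  0.1 -6.7] q [-27.4   6.6 103.1   0.   70.8 -80.7] F [-0.9  5.9  2.7] op 0.0099
246 [ 0.4992 -0.166   0.15  ] t 19.17 pos [ 0.4727 -0.1474  0.1462] shift [ 0.0009  0.0323 -0.0041] w [ -0.6   0.  -12.7] q [-27.4   6.6 103.1   0.   70.8 -80.7] F [-0.9  5.9  2.7] op 0.0099
252 [ 0.5113 -0.1722  0.15  ] t 19.17 pos [ 0.4727 -0.1474  0.1462] shift [ 0.0032  0.0458 -0.0042] w [ -0.6  -0.  -18.7] q [-27.4   6.6 103.1   0.   70.8 -80.7] F [-0.9  5.9  2.7] op 0.0099
258 [ 0.5241 -0.1772  0.15  ] t 19.17 pos [ 0.4727 -0.1474  0.1462] shift [ 0.0068  0.059  -0.0044] w [ -0.6  -0.  -24.7] q [-27.4   6.6 103.1   0.   70.8 -80.7] F [-0.9  5.9  2.7] op 0.0099
264 [ 0.5373 -0.1808  0.15  ] t 19.17 pos [ 0.4727 -0.1474  0.1462] shift [ 0.0118  0.0718 -0.0045] w [ -0.6  -0.1 -30.7] q [-27.4   6.6 103.1   0.   70.8 -80.7] F [-0.9  5.9  2.7] op 0.0099
```

Emit:
carry_out(commands=[{"tx":0,"ty":0.0187,"tz":-0.004,"wx":-0.5,"wy":0,"wz":-6.7,"hand":-0.79},{"tx":0.0009,"ty":0.0323,"tz":-0.004,"wx":-0.6,"wy":0,"wz":-12.7,"hand":-0.79},{"tx":0.0032,"ty":0.0458,"tz":-0.004,"wx":-0.6,"wy":0,"wz":-18.7,"hand":-0.79},{"tx":0.0068,"ty":0.059,"tz":-0.004,"wx":-0.6,"wy":0,"wz":-24.7,"hand":-0.79},{"tx":0.0118,"ty":0.072,"tz":-0.004,"wx":-0.6,"wy":0,"wz":-30.7,"hand":-0.79}])

```text
t: 19.58
eef_pos: [0.5358, -0.1798, 0.1491]
eef_rot: [[0.098, 0.995, -0.006], [0.995, -0.098, 0.006], [0.006, -0.006, -1.0]]
contact_force: [-11.4, 8.4, 4.0]
opening: 0.0099
```

```bash
python3 arc.py 263.4 ; python3 -c "
from h import *
cam('scene','scene16.png');cam('side','side16.png')
a=cv2.imread('pics/scene16.png')[150:310,210:370];b=cv2.imread('pics/side16.png')[120:280,190:350]
cv2.imwrite('pics/c16.png',cv2.resize(np.hstack([a,b]),(800,400),interpolation=cv2.INTER_CUBIC))"
```

```text
263.4 [ 0.536  -0.1805  0.15  ] t 19.58 pos [ 0.5358 -0.1798  0.1491] shift [-0.0006  0.0002 -0.0009] w [-0.4 -0.3  1. ] q [ -27.4   14.6   93.3    0.2   72.5 -111.8] F [-11.4   8.4   4. ] op 0.0099
```

View pics/c16.png

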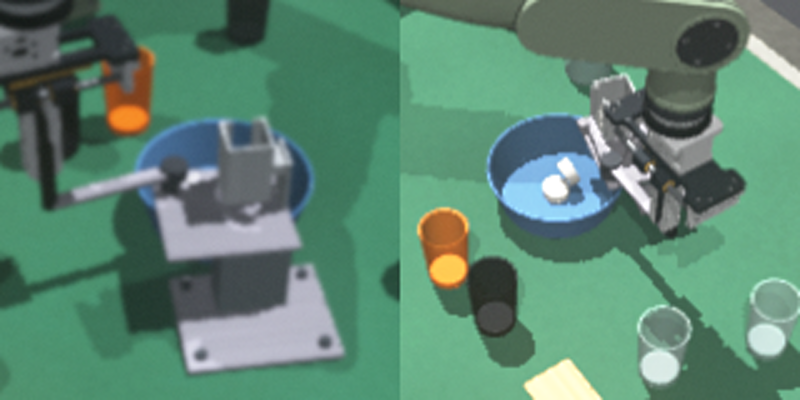

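Two tablets are in the basin. At the stop (14 N); retreat and lift clear.

Emit:
carry_out(commands=[{"tx":0,"ty":-0.035,"tz":0,"wx":0,"wy":0,"wz":0,"hand":-0.79},{"tx":0,"ty":-0.075,"tz":0,"wx":0,"wy":0,"wz":0,"hand":-0.79},{"tx":0,"ty":-0.11,"tz":0,"wx":0,"wy":0,"wz":0,"hand":-0.79},{"tx":0,"ty":-0.13,"tz":0,"wx":0,"wy":0,"wz":0,"hand":-0.79},{"tx":0,"ty":-0.14,"tz":0,"wx":0,"wy":0,"wz":0,"hand":-0.79}])

```text
t: 20.1
eef_pos: [0.3943, -0.1662, 0.1508]
eef_rot: [[0.101, 0.995, -0.008], [0.995, -0.101, 0.006], [0.005, -0.009, -1.0]]
contact_force: [0.1, -0.2, -0.2]
opening: 0.0098
```

Emit:
carry_out(commands=[{"tx":0,"ty":0,"tz":-0.03,"wx":0,"wy":0,"wz":0,"hand":-0.79},{"tx":0,"ty":0,"tz":-0.06,"wx":0,"wy":0,"wz":0,"hand":-0.79},{"tx":0,"ty":0,"tz":-0.09,"wx":0,"wy":0,"wz":0,"hand":-0.79},{"tx":0,"ty":0,"tz":-0.12,"wx":0,"wy":0,"wz":0,"hand":-0.79},{"tx":0,"ty":0,"tz":-0.14,"wx":0,"wy":0,"wz":0,"hand":-0.79}])

```text
t: 20.52
eef_pos: [0.3975, -0.169, 0.2955]
eef_rot: [[0.101, 0.995, -0.002], [0.995, -0.101, 0.002], [0.002, -0.002, -1.0]]
contact_force: [0.3, -0.4, 0.0]
opening: 0.0097
```

Emit:
carry_out(commands=[{"tx":-0.03,"ty":0,"tz":0,"wx":0,"wy":0,"wz":0,"hand":-0.79},{"tx":-0.06,"ty":0,"tz":0,"wx":0,"wy":0,"wz":0,"hand":-0.79},{"tx":-0.1,"ty":0,"tz":0,"wx":0,"wy":0,"wz":0,"hand":-0.79},{"tx":-0.13,"ty":0,"tz":0,"wx":0,"wy":0,"wz":0,"hand":-0.79},{"tx":-0.15,"ty":0,"tz":0,"wx":0,"wy":0,"wz":0,"hand":-0.79}])

```text
t: 20.93
eef_pos: [0.3826, -0.3226, 0.2965]
eef_rot: [[0.103, 0.995, -0.0], [0.995, -0.103, -0.001], [-0.001, -0.0, -1.0]]
contact_force: [-0.2, 1.1, 1.0]
opening: 0.0098
```

Emit:
carry_out(commands=[{"tx":0,"ty":0,"tz":0,"wx":0,"wy":0,"wz":0,"hand":-0.79},{"tx":0,"ty":0,"tz":0,"wx":0,"wy":0,"wz":0,"hand":-0.79},{"tx":0,"ty":0,"tz":0,"wx":0,"wy":0,"wz":0,"hand":-0.79},{"tx":0,"ty":0,"tz":0,"wx":0,"wy":0,"wz":0,"hand":-0.79},{"tx":0,"ty":0,"tz":0,"wx":0,"wy":0,"wz":0,"hand":-0.79}])

```text
t: 21.35
eef_pos: [0.3831, -0.3216, 0.2968]
eef_rot: [[0.101, 0.995, 0.0], [0.995, -0.101, -0.001], [-0.001, 0.0, -1.0]]
contact_force: [-0.4, -1.0, 0.0]
opening: 0.0099
```

Run:
```python
from h import *
np.set_printoptions(precision=4,suppress=True)
for n in ['scene','side']:
    cam(n,n+'17.png'); W=cloud(load(n))
    for nm,(x,y),zr,rad in [('basin',(.538,.023),(.055,.066),.11),('tumA',(.459,-.269),(.085,.1),.05),('tumB',(.589,-.327),(.085,.1),.05),('jar',(.725,.188),(.05,.09),.05),('orange',(.345,.006),(.085,.1),.05),('blk',(.349,-.089),(.085,.1),.05),('post',(.457,-.126),(.125,.18),.03)]:
        m=(W[...,2]>zr[0])&(W[...,2]<zr[1])&(np.hypot(W[...,0]-x,W[...,1]-y)<rad)
        P=W[m][:,:2]
        if len(P)>5: print(n,nm,len(P),circ(P,{'basin':.093,'jar':.036,'post':.008}.get(nm,.031))[0][:2])
    print([(l,np.round(r[0]['point'],3).tolist()) for l in ['spatula','fork','scourer'] for r in [manip.boxes_of(l,n)] if r])
a=cv2.imread('pics/scene17.png')[150:310,210:370];b=cv2.imread('pics/side17.png')[120:280,190:350]
cv2.imwrite('pics/c17.png',cv2.resize(np.hstack([a,b]),(800,400),interpolation=cv2.INTER_CUBIC))
to([.4,-.3,.3])
```

```text
scene basin 141 [0.5398 0.0221]
scene tumA 147 [ 0.4613 -0.2724]
scene tumB 177 [ 0.5907 -0.3276]
scene jar 407 [0.7235 0.1874]
scene orange 105 [0.3461 0.0057]
scene blk 93 [ 0.3498 -0.0897]
scene post 107 [ 0.4571 -0.1267]
[('spatula', [0.343, -0.358, 0.012]), ('fork', [0.681, -0.459, 0.005]), ('scourer', [0.73, -0.331, 0.023])]
side basin 187 [0.5378 0.0227]
side tumA 132 [ 0.4586 -0.2721]
side tumB 127 [ 0.5862 -0.3269]
side orange 133 [0.3437 0.0072]
side blk 133 [ 0.3469 -0.0892]
side post 58 [ 0.4571 -0.125 ]
[('spatula', [0.339, -0.26, 0.005]), ('fork', [0.684, -0.455, 0.001]), ('scourer', [0.711, -0.329, 0.024])]
pos [ 0.3827 -0.3224  0.2966] z [-0.    -0.001 -1.   ] t 21.75 shift [ 0.024   0.0149 -0.0035] wz 0 xang 84.1 q [ -50.    -0.5   92.3   -0.    88.1 -134.1] F [ 0.2 -0.   0.5] op 0.0098
```

View pics/c17.png

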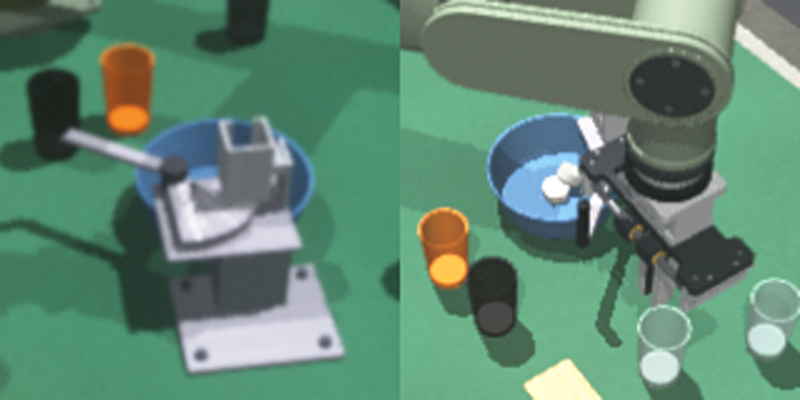

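View pics/side17.png

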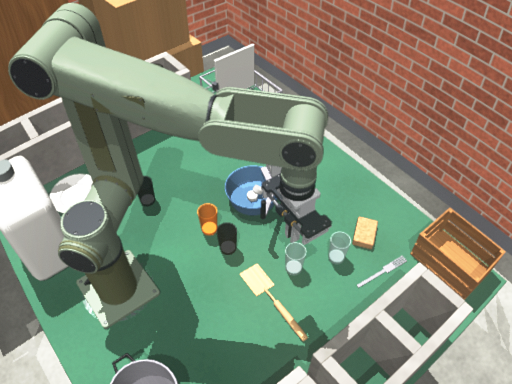

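```bash
python3 -c "
from bench import manip
print(manip.job_done())"
```

```text
the job is handed in; nothing more can be done
None
```

The job is done and handed in at about 22 s of robot time, well inside the 72 s limit.

- **Tumbler:** I lifted the clear tumbler out from in front of the dispenser and stood it upright to the right, at about (0.46, -0.27).
- **Basin:** I slid it flat, held by its wall, to (0.539, 0.022), about 10 mm from the outlet point.
- **Tablets:** I swung the lever twice to its stop, where the wrist force read about 20 N and 14 N, and let it spring home each time.

**Last checks:** two tablets lie in the basin, the lever post is back at its home position, both clear tumblers stand upright, and the arm is clear of everything. The other tumblers, jar, fork and scourer are where they were.

One reading disagreed: the scene camera's network put the spatula about 8 cm off its first position. The side camera still has it unmoved, and I think the arm was partly blocking the scene view. I counted the tablets in the basin only and did not look into the magazine to check the two that must stay.

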